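# Unstack the heating blocks into their fitted trays

### The job

The five aluminium heating blocks of the dry bath have been left in two stacks after cleaning. Take the stacks apart and put each block into the low white tray of its own shape and size, so that it lies flat on the tray's floor inside the rim. Set them down gently without dropping them, do not tip any of them over, and leave all five in their trays.

Things in the scene. Friction and masses are not known exactly. Their poses are not given: they have to be found in the camera images.
- long_block: Solid bright aluminium heating block, rectangular, 100 x 64 mm, 32 mm high, with dark round well mouths (4 rows of 6); about 0.42 kg. Origin: centre of its underside; z up when upright, x along its 100 mm length, y across the 64 mm. Always the bottom of a stack, roughly centred under what lies on it, any yaw.
- disc_block: Solid bright aluminium heating block, round, 66 mm in diameter, 32 mm high, ring of eight dark wells and one in the middle; about 0.24 kg. Origin: centre of its underside; z up when upright. Always the bottom of a stack.
- square_block: Solid bright aluminium heating block, square, 44 x 44 mm, 32 mm high, with 2 x 2 dark wells; about 0.13 kg. Origin: centre of its underside; z up when upright, x and y along its sides. Lies on the long or the disc block, with the plug block on top of it.
- bar_block: Solid bright aluminium heating block, oblong, 56 x 28 mm, 32 mm high, with three dark wells in a row; about 0.11 kg. Origin: centre of its underside; z up when upright, x along its 56 mm length, y across the 28 mm. Lies on the long or the disc block, nothing on top of it.
- plug_block: Solid bright aluminium heating block, a round plug 28 mm in diameter, 40 mm high, with one dark well in the middle; about 0.06 kg. Origin: centre of its underside; z up when upright. Stands on top of the square block.
- long_tray: Low white plastic tray with a grey floor, rectangular, fixed to the bench: recess 116 x 80 mm, outside 126 x 90 mm, floor 4 mm above the bench, rim 10 mm above the bench and 5 mm thick. It is the tray of the long block (8 mm of room all round). Origin: centre of its underside, on the bench; x along its length, y across.
- disc_tray: Low white plastic tray with a grey floor, round, fixed to the bench: recess 82 mm in diameter, outside 92 mm in diameter, floor 4 mm above the bench, rim 10 mm above the bench and 5 mm thick. It is the tray of the disc block (8 mm of room all round). Origin: centre of its underside, on the bench; z up.
- square_tray: Low white plastic tray with a grey floor, square, fixed to the bench: recess 60 x 60 mm, outside 70 x 70 mm, floor 4 mm above the bench, rim 10 mm above the bench and 5 mm thick. It is the tray of the square block (8 mm of room all round). Origin: centre of its underside, on the bench; x and y along its sides.
- bar_tray: Low white plastic tray with a grey floor, oblong, fixed to the bench: recess 72 x 44 mm, outside 82 x 54 mm, floor 4 mm above the bench, rim 10 mm above the bench and 5 mm thick. It is the tray of the bar block (8 mm of room all round). Origin: centre of its underside, on the bench; x along its length, y across.
- plug_tray: Low white plastic tray with a grey floor, round, fixed to the bench: recess 44 mm in diameter, outside 54 mm in diameter, floor 4 mm above the bench, rim 10 mm above the bench and 5 mm thick. It is the tray of the plug block (8 mm of room all round). Origin: centre of its underside, on the bench; z up. Trays and stacks stand in any arrangement, with small lab ware (up to 55 mm high) between them.

How it is judged:
By the outcome, as a careful person would: the job done as asked, in the order asked, and still so for the second after the job is handed in, with the robot touching nothing.
It also fails if it takes over 131 s, if anything falls off the work surface, if the arm or the gripper's body presses on something with over 40 N, if the wrist force passes 120 N, or if a joint passes its speed limit or range.

### The arm

A 6-joint arm with a two-finger parallel gripper is mounted at the origin on the work surface. World frame = base frame: x ahead of the robot, y to its left, z up, the work surface at z = 0. Lengths are in mm, angles in degrees, forces in N, time in s.
With the tool pointing down it reaches from about 150 to 775 mm from the base axis. Payload 6.1 kg.
Tool frame: the origin (TCP) lies at the very end of the fingers, on their centre line; the grasp point (between the pads) lies 19 mm behind it; z points along the fingers, y is the line along which they close (so a half turn about z gives the same grasp; the last joint's range is limited). The gripper opens to 85 mm and grips with 20 to 120 N. Pads are 22 mm wide; open, the fingers measure 114 mm over their backs; the gripper's body (76 mm by 85 mm) begins 54 mm behind the grasp point. The pads swing forward as they close: fully open they stand 13 mm farther back than shut.
Start: joints at [68.755, 7.208, -2.269, 80.523, 0, 90], TCP at [190.232, 489.306, 231.295] pointing down, gripper open.
Joint ranges: [-155.77, 155.77], [-54.66, 111.73], [-72.52, 77.12], [-102.08, 115.82], [-83.92, 84.16], [-180, 180]. Speed limits (degrees/s): [136.94, 136.94, 172.46, 180, 180, 180].

### API

Orientations are given as a 3x3 rotation matrix whose columns are the frame's x, y, z axes.
In Python, from plant import arm, cams gives the robot as it stands.
- The arm moves only by the tool play_rows, never from a script. Its argument "motion" is a list of rows, each an object with "delta_pos": the shift along the world's x, y, z as a fraction of full scale, a list of three; "turn": the turn, a rotation vector about the world's x, y, z as a fraction of full scale, a list of three; "claw": the finger opening in mm, from 0 to 85.4. In form: [{"delta_pos": [x, y, z], "turn": [wx, wy, wz], "claw": claw}, ...]. A call has 1 to 8 rows; each row is the pose to reach, as a shift and turn from the pose commanded when the call began; what a row does not reach only later rows make up. Full scale, the value 1, is 600 mm for a shift and 1.5 rad for a turn. A row lasts 1/12 s, in which the tool goes at most 41.7 mm and 7.16 degrees, less where a joint would pass 70% of its speed; a pose out of reach is approached as far as the arm can. A call with a number of a shift or a turn outside -1 to 1 is refused whole. A call with a gripper value outside its range is refused whole. The fingers move at their own pace and stop on an object; "grip_force" is the grip in N (left out, the last holds). Time passes only in rows, so rows that repeat a pose let the fingers close. It gives the time, the measured TCP pose, the force, the opening and the grip force at its end, in the units of the state.
- arm.state(): the state, without advancing time (a new reading comes with each control period).
- cams.grab_frame(name): name is "side" or "top" or "wrist"; returns a dict with "frame" (480x640x3 uint8, blue, green, red), "camera_matrix" (3x3 intrinsics, pixels), "world_to_cam" (4x4, takes a point from world to camera coordinates); the wrist camera has in their place "mount" (4x4, takes a point from camera to tool coordinates, whose origin is the TCP and whose axes are the flange's). Camera axes: x right, y down, z forward; pixel columns grow to the right and rows downward; lengths in mm; the calibration is good to about 2 mm. A picture is of the moment at which its call begins: read the wrist's pose just before it. There is no depth.
- arm.close_job(): hands the job in; it is judged then, once.
The state is a dict: "t": time; "joints": joint angles; "qvel": joint speeds; "joint_torque": joint torques, N m; "position": TCP position; "ee_rot": TCP orientation; "contact_force": force on the tool from outside, world axes, zero at the start; "ft_torque": the same for the moment, N m; "opening": opening from 0.0 (shut) to 1.0 (fully open); "gripper_force": force on a finger pad.
Only numpy, scipy, OpenCV 4.12 (cv2) and the standard library are available. Lean on these libraries where they do the work, as an engineer would, in place of code of your own. Each camera call takes 0.05 s, during which the arm holds its last target. There are 200 camera calls.

## Working session

There is one attempt and no reset: what is moved stays moved. The work goes in short steps, Python scripts to look and compute and a tool call to move; the robot and the scene stay as the last step left them, time stands still between calls to the robot, and variables do not carry over. Pictures are saved under pics/ and viewed, at most 14 in all, crops included, and the job is handed in when it is done.

Besides the shell and the picture viewer there is one more tool, called after "Request:" in YAML: its name, and indented under it one key for each argument. play_rows: Moves the arm, as the interface text tells. Shift numbers are shares of 600 mm and turn numbers shares of 1.5 rad, none past 1 either way. Its arguments: {"type":"object","properties":{"motion":{"type":"array"},"grip_force":{"type":"number"}},"required":["motion"]}

```bash
ls; mkdir -p pics; python3 - <<'E'
from plant import arm,cams
import cv2,numpy as np
print(arm.state())
for n in("top","side"):
    f=cams.grab_frame(n);cv2.imwrite(f"pics/{n}0.png",f["frame"]);print(n,np.round(f["camera_matrix"],1).tolist(),np.round(f["world_to_cam"],3).tolist())
E
```

```text
pics
{'t': 0.0, 'joints': array([ 6.87548513e+01,  7.24153485e+00, -2.32622179e+00,  8.05239990e+01,
        9.26732958e-04,  8.99985189e+01]), 'qvel': array([-0.04948565,  0.11709253,  0.00058158, -0.01671031, -0.03094633,
       -0.06702119]), 'joint_torque': array([ 1.10755587e-03, -4.35911608e+01,  3.52925026e+01,  1.72813190e-02,
       -1.20481222e-04, -4.84900184e-06]), 'position': array([190.08626279, 488.94175467, 230.527512  ]), 'ee_rot': array([[-9.32047911e-01,  3.62334565e-01, -5.95370805e-04],
       [ 3.62335053e-01,  9.32046726e-01, -1.48674056e-03],
       [ 1.62159176e-05, -1.60143714e-03, -9.99998718e-01]]), 'contact_force': array([-0.03318655, -0.50019798,  0.04156044]), 'ft_torque': array([-0.00992326, -0.00269457,  0.0548306 ]), 'gripper_force': 0.0, 'opening': 0.9968755452849282}
top [[439.8, 0.0, 322.3], [0.0, 439.8, 240.8], [0.0, 0.0, 1.0]] [[-0.088, -0.996, -0.004, 38.687], [-0.973, 0.086, -0.215, 529.055], [0.214, -0.015, -0.977, 1034.312], [0.0, 0.0, 0.0, 1.0]]
side [[441.3, 0.0, 318.6], [0.0, 441.3, 236.4], [0.0, 0.0, 1.0]] [[0.834, -0.551, -0.023, -461.345], [-0.306, -0.428, -0.851, 217.069], [0.459, 0.716, -0.525, 758.459], [0.0, 0.0, 0.0, 1.0]]
```

View pics/top0.png

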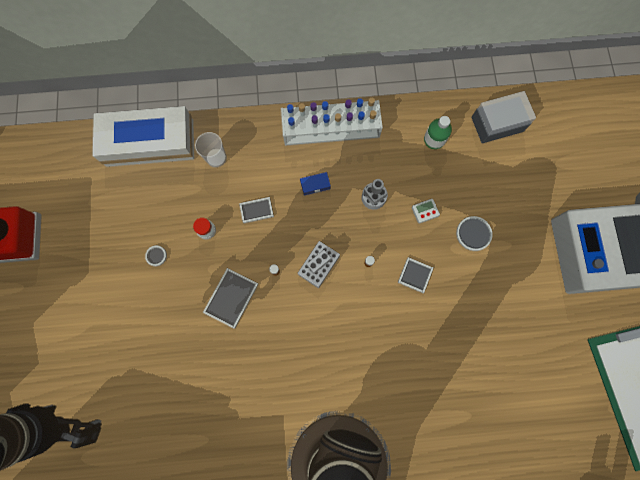

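View pics/side0.png

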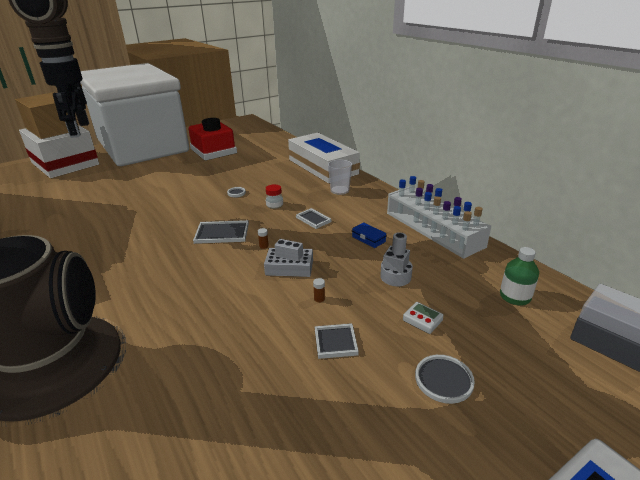

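Top view: plug tray (156,256), bar tray (256,209), long tray (231,297), long block with bar on it (319,264), disc/square/plug stack (375,192), square tray (416,275), disc tray (474,233). Vials stand at (274,269) and (370,261), a red-cap jar at (203,228), a blue box at (315,183) and a timer at (426,210). The side view agrees.

```bash
cat > h.py <<'E'
import cv2,numpy as np
from plant import arm,cams
def grab(n):
    if n=="wrist":
        s=arm.state();f=cams.grab_frame(n);T=np.eye(4);T[:3,:3]=s["ee_rot"];T[:3,3]=s["position"]
        C=T@f["mount"]
    else: f=cams.grab_frame(n);C=np.linalg.inv(f["world_to_cam"])
    return dict(im=f["frame"],K=f["camera_matrix"],C=C)   # C: cam->world
def rays(g,px):
    p=np.c_[np.reshape(px,(-1,2)),np.ones(np.size(px)//2)]
    return g["C"][:3,3],(g["C"][:3,:3]@np.linalg.inv(g["K"])@p.T).T
def plane(g,px,z):
    o,d=rays(g,px);return o+d*((z-o[2])/d[:,2])[:,None]
def tri(gs,pxs):
    A=np.zeros((3,3));b=np.zeros(3);L=[]
    for g,p in zip(gs,pxs):
        o,d=rays(g,p);d=d[0]/np.linalg.norm(d[0]);M=np.eye(3)-np.outer(d,d);A+=M;b+=M@o;L.append((M,o))
    x=np.linalg.solve(A,b);return x,max(np.linalg.norm(M@(x-o)) for M,o in L)
def project(g,X):
    W=np.linalg.inv(g["C"]);c=W[:3,:3]@np.asarray(X,float)+W[:3,3];c=g["K"]@c;return c[:2]/c[2]
def floors(g,lo=40,hi=115,minA=60):
    """dark grey tray floors: (centroid px, contour)"""
    hsv=cv2.cvtColor(g["im"],cv2.COLOR_BGR2HSV)
    m=cv2.inRange(hsv,(0,0,lo),(179,60,hi))
    m=cv2.morphologyEx(m,cv2.MORPH_OPEN,np.ones((3,3),np.uint8))
    cs,_=cv2.findContours(m,cv2.RETR_EXTERNAL,cv2.CHAIN_APPROX_NONE)
    return [(np.array(cv2.minAreaRect(c)[0]),c) for c in cs if cv2.contourArea(c)>minA]
E
python3 - <<'E'
from h import *
t,s=grab("top"),grab("side")
A=floors(t);B=floors(s,minA=40)
def cen(c):
    M=cv2.moments(c);return np.array([M["m10"],M["m01"]])/M["m00"]
A=[(cen(c),c) for _,c in A]; B=[(cen(c),c) for _,c in B]
for p,c in A:
    if not(130<p[0]<500 and 150<p[1]<340):continue
    w=plane(t,c[:,0,:].astype(float),4)[:,:2].astype(np.float32);r=cv2.minAreaRect(w)
    best=min(((tri([t,s],[p,q]),q) for q,_ in B),key=lambda a:a[0][1]+abs(a[0][0][2])*.2)
    print(p.round(1),"rect",np.round(r[0],1),np.round(r[1],1),round(r[2],1),"tri",best[0][0].round(1),round(best[0][1],1),best[1].round(0))
E
```

```text
[230.1 297.6] rect [416.3 236.8] [ 80.1 116. ] 58.6 tri [415.1 236.9   5.7] 0.6 [221. 230.]
[415.3 274.7] rect [ 432.5 -238.5] [59.6 58.3] 62.0 tri [ 432.  -238.1    5.2] 0.3 [335. 339.]
[155.  255.4] rect [541.8 426.5] [38.9 41.9] 22.9 tri [540.1 426.3   6. ] 1.5 [235. 191.]
[474.1 233.2] rect [ 526.9 -405.6] [78.9 77.9] 84.9 tri [ 527.2 -405.8    3.6] 0.4 [444. 378.]
[255.9 209.5] rect [642.6 159.1] [41.9 71.9] 7.4 tri [643.4 159.2   2.1] 0.4 [314. 218.]
[375.5 191.2] rect [ 662.4 -163.5] [42.8 28. ] 83.7 tri [ 652.3 -156.2   32.3] 3.4 [397. 264.]
```

```bash
python3 - <<'E'
from h import *
t,s=grab("top"),grab("side")
print("bar top",plane(t,[319,260],64).round(), "plug top",plane(t,[375,186],104).round(),"obst",plane(t,[[274,268],[370,260],[203,225],[315,183],[426,209]],45).round().tolist())
f=cams.grab_frame("wrist");print(f["mount"].round(3),f["camera_matrix"].round(1))
g=s["im"][200:330,230:450];cv2.imwrite("pics/sidecrop.png",cv2.resize(g,None,fx=3,fy=3,interpolation=cv2.INTER_CUBIC))
E
```

```text
bar top [[482.   4.  64.]] plug top [[ 645. -147.  104.]] obst [[475.0, 117.0, 45.0], [474.0, -122.0, 45.0], [601.0, 289.0, 45.0], [687.0, -3.0, 45.0], [593.0, -279.0, 45.0]]
[[  -0.      -0.945   -0.326   84.832]
 [   1.      -0.      -0.      -0.378]
 [   0.      -0.326    0.945 -142.588]
 [   0.       0.       0.       1.   ]] [[354.1   0.  315.4]
 [  0.  354.1 242.5]
 [  0.    0.    1. ]]
```

View pics/sidecrop.png

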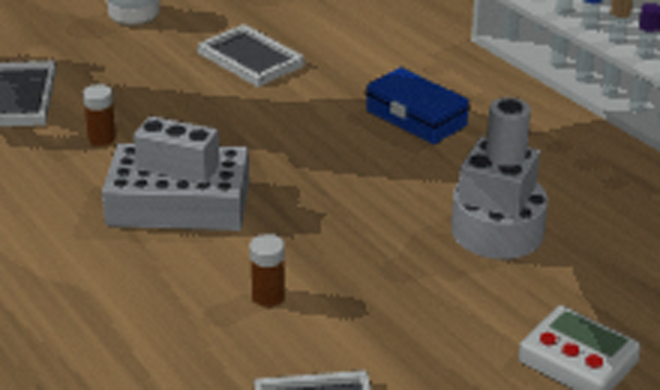

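The crop shows the bar lying across the long block, and the disc with the square turned on it and the plug on top. I'll fly the wrist camera over the bar stack.

Request:
play_rows:
  motion:
    - {"delta_pos":[0.24,-0.4,-0.04],"turn":[0,0,0],"claw":85}
    - {"delta_pos":[0.24,-0.4,-0.04],"turn":[0,0,0],"claw":85}
    - {"delta_pos":[0.24,-0.4,-0.04],"turn":[0,0,0],"claw":85}
    - {"delta_pos":[0.24,-0.4,-0.04],"turn":[0,0,0],"claw":85}
    - {"delta_pos":[0.24,-0.4,-0.04],"turn":[0,0,0],"claw":85}
    - {"delta_pos":[0.24,-0.4,-0.04],"turn":[0,0,0],"claw":85}
    - {"delta_pos":[0.24,-0.4,-0.04],"turn":[0,0,0],"claw":85}
    - {"delta_pos":[0.24,-0.4,-0.04],"turn":[0,0,0],"claw":85}

```text
t: 1.02
position: [335.9, 245.2, 207.0]
ee_rot: [[-0.93, 0.368, 0.001], [0.368, 0.93, -0.002], [-0.001, -0.001, -1.0]]
contact_force: [-0.3, 0.6, -0.1]
opening: 0.998
gripper_force: 0.0
```

Request:
play_rows:
  motion:
    - {"delta_pos":[0.24,-0.4,-0.02],"turn":[0,0,0],"claw":85}
    - {"delta_pos":[0.24,-0.4,-0.02],"turn":[0,0,0],"claw":85}
    - {"delta_pos":[0.24,-0.4,-0.02],"turn":[0,0,0],"claw":85}
    - {"delta_pos":[0.24,-0.4,-0.02],"turn":[0,0,0],"claw":85}
    - {"delta_pos":[0.24,-0.4,-0.02],"turn":[0,0,0],"claw":85}
    - {"delta_pos":[0.24,-0.4,-0.02],"turn":[0,0,0],"claw":85}
    - {"delta_pos":[0.24,-0.4,-0.02],"turn":[0,0,0],"claw":85}
    - {"delta_pos":[0.24,-0.4,-0.02],"turn":[0,0,0],"claw":85}

```text
t: 1.68
position: [480.5, 5.6, 194.6]
ee_rot: [[-0.93, 0.367, 0.0], [0.367, 0.93, -0.001], [-0.001, -0.001, -1.0]]
contact_force: [0.0, 0.9, 0.0]
opening: 1.001
gripper_force: 0.0
```

```bash
python3 - <<'E'
from h import *
s=arm.state();print(s["t"],s["position"].round(1),s["ee_rot"].round(3).tolist(),s["joints"].round(1))
g=grab("wrist");cv2.imwrite("pics/w1.png",g["im"]);np.save("w1.npy",g,allow_pickle=True)
E
```

```text
1.6833 [480.5   5.6 194.6] [[-0.93, 0.367, 0.0], [0.367, 0.93, -0.001], [-0.001, -0.001, -1.0]] [  0.7   2.5 -12.   75.5  -0.1  22.3]
```

View pics/w1.png

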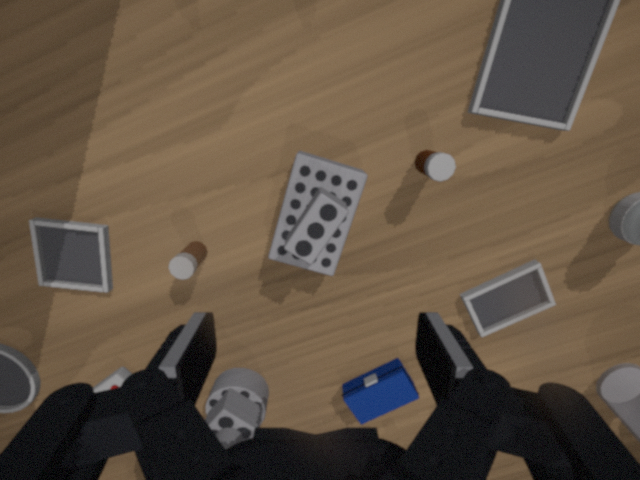

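The wrist view shows the bar wells at (327,213), (316,230) and (304,247) on the long block; the disc stack is half hidden at (237,405). Next I'll take a second wrist view over the disc stack, to triangulate heights for both.

Request:
play_rows:
  motion:
    - {"delta_pos":[0.24,-0.25,0.06],"turn":[0,0,0],"claw":85}
    - {"delta_pos":[0.24,-0.25,0.06],"turn":[0,0,0],"claw":85}
    - {"delta_pos":[0.24,-0.25,0.06],"turn":[0,0,0],"claw":85}
    - {"delta_pos":[0.24,-0.25,0.06],"turn":[0,0,0],"claw":85}
    - {"delta_pos":[0.24,-0.25,0.06],"turn":[0,0,0],"claw":85}
    - {"delta_pos":[0.24,-0.25,0.06],"turn":[0,0,0],"claw":85}
    - {"delta_pos":[0.24,-0.25,0.06],"turn":[0,0,0],"claw":85}
    - {"delta_pos":[0.24,-0.25,0.06],"turn":[0,0,0],"claw":85}

```text
t: 2.4
position: [622.0, -139.4, 230.8]
ee_rot: [[-0.932, 0.362, -0.001], [0.362, 0.932, 0.001], [0.002, 0.0, -1.0]]
contact_force: [-0.1, 0.2, 0.7]
opening: 0.997
gripper_force: 0.0
```

```bash
python3 - <<'E'
from h import *
g=grab("wrist");cv2.imwrite("pics/w2.png",g["im"]);np.save("w2.npy",g,allow_pickle=True)
s=arm.state();print(s["position"].round(1))
for n in("w1","w2"):
    g=np.load(n+".npy",allow_pickle=True).item()
    gr=cv2.cvtColor(g["im"],cv2.COLOR_BGR2GRAY);hsv=cv2.cvtColor(g["im"],cv2.COLOR_BGR2HSV)
    m=((gr<75)&(hsv[...,1]<90)).astype(np.uint8)*255
    k,l,st,ce=cv2.connectedComponentsWithStats(m)
    print(n,[(i,ce[i].round(1).tolist(),int(st[i,4])) for i in range(1,k) if 20<st[i,4]<700])
E
```

```text
[ 621.6 -139.1  231.2]
w1 [(1, [493.0, 26.4], 199), (15, [425.6, 165.8], 38), (16, [304.5, 170.6], 74), (17, [320.4, 175.5], 74), (18, [335.9, 180.0], 68), (19, [351.2, 184.8], 67), (20, [299.8, 187.4], 71), (21, [314.1, 191.3], 46), (23, [346.9, 200.5], 47), (24, [295.0, 203.9], 68), (25, [327.8, 212.2], 197), (26, [614.2, 224.6], 204), (29, [290.9, 219.8], 69), (37, [315.3, 230.3], 190), (39, [285.4, 234.5], 48), (40, [336.5, 233.3], 32), (41, [303.1, 248.0], 180), (43, [330.4, 247.5], 53), (44, [281.6, 250.4], 58), (46, [325.6, 262.1], 50), (49, [538.4, 286.1], 173), (90, [488.1, 322.8], 29), (95, [20.0, 356.8], 313), (105, [404.6, 368.9], 29), (113, [353.1, 382.2], 62), (126, [603.5, 395.4], 121), (135, [37.1, 389.6], 40), (142, [244.8, 393.8], 33), (144, [264.6, 400.8], 25), (147, [213.2, 402.6], 42), (154, [225.4, 422.3], 126), (155, [630.6, 431.4], 82)]
w2 [(2, [413.7, 4.1], 148), (4, [399.0, 17.0], 502), (5, [437.7, 8.0], 97), (14, [181.0, 55.4], 185), (17, [431.0, 27.9], 80), (18, [378.3, 30.8], 92), (21, [393.6, 36.2], 96), (23, [408.6, 41.4], 93), (24, [390.9, 57.2], 528), (25, [424.0, 46.9], 80), (26, [277.0, 57.8], 37), (29, [563.8, 135.1], 152), (35, [90.8, 207.8], 169), (38, [51.5, 193.8], 33), (70, [51.8, 209.4], 33), (94, [323.0, 217.4], 34), (113, [428.5, 241.8], 71), (118, [287.5, 228.5], 48), (123, [308.6, 232.9], 164), (145, [328.1, 246.3], 110), (146, [293.1, 249.7], 128), (157, [310.4, 269.6], 246), (165, [569.8, 364.7], 84)]
```

View pics/w2.png

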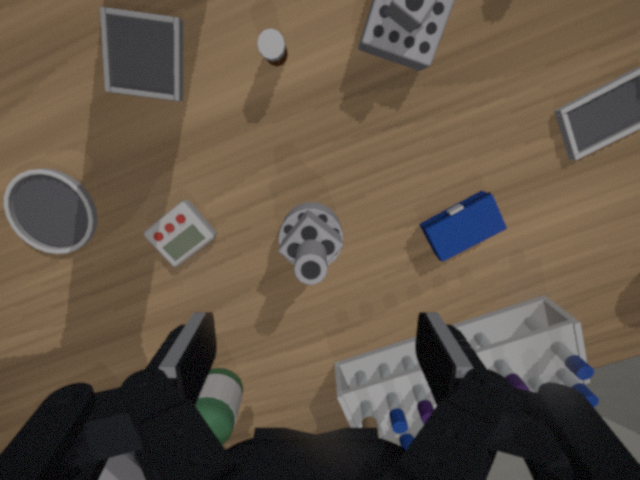

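Here the plug's top well is at (310,270) and the visible square wells are at (309,233), (328,246) and (293,250); the long block's end row is visible at the top.

```bash
python3 - <<'E'
from h import *
a,b=[np.load(n+".npy",allow_pickle=True).item() for n in("w1","w2")];t=grab("top")
print("long wells z",[ (x.round(1).tolist(),round(e,1)) for x,e in (tri([a,b],[[281.6,250.4],[378.3,30.8]]),tri([a,b],[[325.6,262.1],[424,46.9]]))])
def well(g,roi,thr=75,minA=3):
    x0,y0,x1,y1=roi;gr=cv2.resize(cv2.cvtColor(g["im"][y0:y1,x0:x1],cv2.COLOR_BGR2GRAY),None,fx=4,fy=4,interpolation=cv2.INTER_CUBIC)
    k,l,st,ce=cv2.connectedComponentsWithStats((gr<thr).astype(np.uint8))
    return [((ce[i]+.5)/4-.5+[x0,y0],st[i,4]/16) for i in range(1,k) if st[i,4]>16*minA]
print("top plug",[(p.round(1).tolist(),A) for p,A in well(t,(360,170,392,212),90)])
print("top bar",[(p.round(1).tolist(),A) for p,A in well(t,(296,238,342,292),90)])
B=plane(a,[[327.8,212.2],[315.3,230.3],[303.1,248.0]],64);print("bar",B.round(1).tolist(),np.degrees(np.arctan2(*(B[0]-B[2])[1::-1])).round(1))
L=plane(a,[[304.5,170.6],[351.2,184.8],[281.6,250.4],[325.6,262.1]],32);print("long",L.round(1).tolist(),L.mean(0).round(1),np.degrees(np.arctan2(*(L[0]+L[1]-L[2]-L[3])[1::-1])).round(1))
print("plug",plane(b,[310.4,269.6],104).round(1))
S=plane(b,[[293.1,249.7],[308.6,232.9],[328.1,246.3]],64);print("sq",S.round(1).tolist(),((S[0]+S[2])/2).round(1))
E
```

```text
long wells z [([494.9, -33.9, 33.1], np.float64(0.2)), ([520.6, -0.8, 32.2], np.float64(0.0))]
top plug [([376.7, 191.2], np.float64(1239.8125))]
top bar [([319.5, 246.4], np.float64(5.625)), ([324.6, 249.1], np.float64(5.3125)), ([316.2, 251.3], np.float64(5.4375)), ([328.8, 252.4], np.float64(7.75)), ([324.0, 255.9], np.float64(17.9375)), ([333.3, 255.3], np.float64(7.3125)), ([312.9, 256.2], np.float64(5.3125)), ([318.4, 260.5], np.float64(17.0)), ([330.2, 260.4], np.float64(5.375)), ([312.7, 265.2], np.float64(17.0)), ([327.0, 265.2], np.float64(6.25)), ([306.2, 266.3], np.float64(4.75)), ([323.7, 270.2], np.float64(6.5)), ([303.1, 271.1], np.float64(5.5625)), ([315.9, 272.2], np.float64(5.3125)), ([307.8, 274.1], np.float64(6.25)), ([320.3, 275.2], np.float64(6.375)), ([312.4, 277.1], np.float64(7.125)), ([317.1, 280.2], np.float64(6.0))]
bar [[469.0, 20.0, 64.0], [479.3, 5.3, 64.0], [489.8, -9.6, 64.0]] 125.0
long [[435.7, 12.6, 32.0], [461.7, 45.5, 32.0], [495.1, -34.3, 32.0], [520.7, -0.8, 32.0]] [478.3   5.7  32. ] 141.8
plug [[ 649.7 -155.1  104. ]]
sq [[641.0, -169.6, 64.0], [631.0, -150.1, 64.0], [649.6, -138.1, 64.0]] [ 645.3 -153.8   64. ]
```

```bash
python3 - <<'E'
from h import *
a,b=[np.load(n+".npy",allow_pickle=True).item() for n in("w1","w2")];t=grab("top");s=grab("side")
print("bar",tri([t,a],[[318.4,260.5],[315.3,230.3]]))
for g,(x0,y0,x1,y1) in((t,(366,176,388,194)),(s,(390,230,410,246))):
    gr=cv2.resize(cv2.cvtColor(g["im"][y0:y1,x0:x1],cv2.COLOR_BGR2GRAY),None,fx=4,fy=4,interpolation=cv2.INTER_CUBIC)
    for thr in(60,70):
        k,l,st,ce=cv2.connectedComponentsWithStats((gr<thr).astype(np.uint8))
        for i in range(1,k):
            if st[i,4]>80:
                p=(ce[i]+.5)/4-.5+[x0,y0];x,e=tri([g,b],[p,[310.4,269.6]]);print(thr,p.round(1),st[i,4]/16,x.round(1),round(e,1))
p=arm.state()["position"];print("plug move",(np.array([649.7,-155.1,74])-p)/600)
E
```

```text
bar (array([480.85776493,   5.36731987,  60.54661886]), np.float64(0.7082285345677043))
60 [367.2 183.3] 53.3125 [ 564.7 -106.5  337.3] 11.5
70 [373.7 184.2] 290.8125 [ 625.9 -139.6  168.6] 4.9
60 [399.6 235.1] 22.6875 [ 650.  -155.2  102.9] 0.1
70 [399.6 235.1] 25.8125 [ 650.  -155.2  102.9] 0.2
plug move [ 0.04709602 -0.02654324 -0.26328734]
```

Request:
play_rows:
  motion:
    - {"delta_pos":[0.047,-0.0265,-0.07],"turn":[0,0,0],"claw":85}
    - {"delta_pos":[0.047,-0.0265,-0.13],"turn":[0,0,0],"claw":85}
    - {"delta_pos":[0.047,-0.0265,-0.18],"turn":[0,0,0],"claw":85}
    - {"delta_pos":[0.047,-0.0265,-0.22],"turn":[0,0,0],"claw":85}
    - {"delta_pos":[0.047,-0.0265,-0.25],"turn":[0,0,0],"claw":70}
    - {"delta_pos":[0.047,-0.0265,-0.26],"turn":[0,0,0],"claw":60}
    - {"delta_pos":[0.047,-0.0265,-0.26],"turn":[0,0,0],"claw":45}
    - {"delta_pos":[0.047,-0.0265,-0.26],"turn":[0,0,0],"claw":36}
  grip_force: 40

```text
t: 3.27
position: [650.6, -156.1, 76.6]
ee_rot: [[-0.932, 0.362, 0.001], [0.362, 0.932, -0.0], [-0.001, 0.0, -1.0]]
contact_force: [-0.1, 0.3, -0.7]
opening: 0.446
gripper_force: 0.0
```

```bash
python3 - <<'E'
from h import *
g=grab("wrist");cv2.imwrite("pics/w3.png",g["im"])
E
```

```text
(no output)
```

View pics/w3.png

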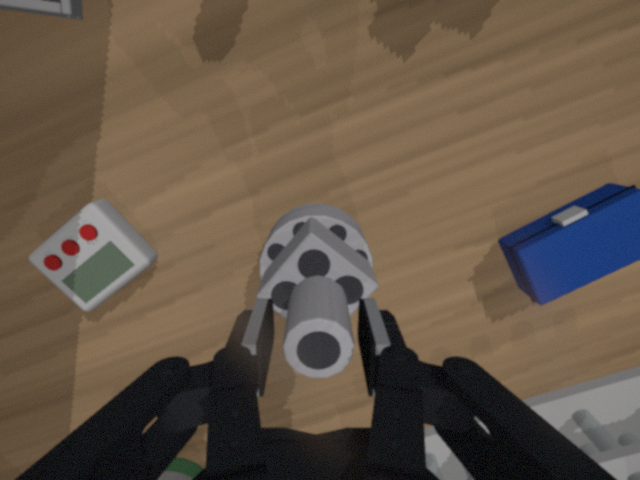

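The plug at (320,345) is centred between the fingers. Grip and lift it.

Request:
play_rows:
  motion:
    - {"delta_pos":[0,0,0],"turn":[0,0,0],"claw":20}
    - {"delta_pos":[0,0,0],"turn":[0,0,0],"claw":20}
    - {"delta_pos":[0,0,0],"turn":[0,0,0],"claw":20}
    - {"delta_pos":[0,0,0],"turn":[0,0,0],"claw":20}
    - {"delta_pos":[0,0,0.01],"turn":[0,0,0],"claw":20}
    - {"delta_pos":[0,0,0.03],"turn":[0,0,0],"claw":20}
    - {"delta_pos":[0,0,0.08],"turn":[0,0,0],"claw":20}
    - {"delta_pos":[0,0,0.14],"turn":[0,0,0],"claw":20}
  grip_force: 40

```text
t: 3.98
position: [648.9, -156.3, 158.6]
ee_rot: [[-0.932, 0.362, -0.005], [0.362, 0.932, 0.001], [0.005, -0.001, -1.0]]
contact_force: [0.9, -0.4, -0.4]
opening: 0.316
gripper_force: 39.4
```

```bash
python3 - <<'E'
from h import *
g=grab("wrist");np.save("w4.npy",g,allow_pickle=True)
gr=cv2.cvtColor(g["im"],cv2.COLOR_BGR2GRAY)
cv2.imwrite("pics/w4.png",g["im"][100:480,150:500])
k,l,st,ce=cv2.connectedComponentsWithStats((gr<70).astype(np.uint8))
print([(ce[i].round(1).tolist(),int(st[i,4])) for i in range(1,k) if 60<st[i,4]<1500 and 200<ce[i][0]<440 and ce[i][1]>150])
p=arm.state()["position"];print(p)
E
```

```text
[([287.0, 216.9], 67), ([315.3, 221.7], 299), ([338.2, 239.9], 286), ([296.4, 243.8], 281), ([319.2, 261.3], 268), ([315.5, 346.1], 1167)]
[ 652.09164073 -157.06034548  168.74683858]
```

View pics/w4.png

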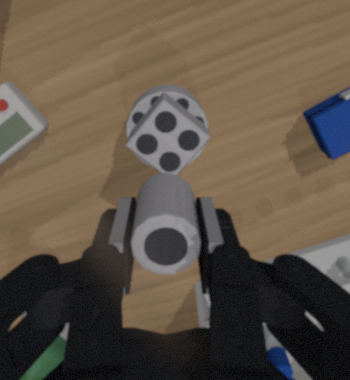

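The plug is held at (165,245) in the crop, and all four square wells are visible below it. Now carry it to the plug tray.

Request:
play_rows:
  motion:
    - {"delta_pos":[-0.093,0.486,0.0],"turn":[0,0,0],"claw":20}
    - {"delta_pos":[-0.093,0.486,0.0],"turn":[0,0,0],"claw":20}
    - {"delta_pos":[-0.093,0.486,0.0],"turn":[0,0,0],"claw":20}
    - {"delta_pos":[-0.093,0.486,0.0],"turn":[0,0,0],"claw":20}
    - {"delta_pos":[-0.093,0.486,0.0],"turn":[0,0,0],"claw":20}
    - {"delta_pos":[-0.093,0.486,0.0],"turn":[0,0,0],"claw":20}
    - {"delta_pos":[-0.093,0.486,0.0],"turn":[0,0,0],"claw":20}
    - {"delta_pos":[-0.093,0.486,0.0],"turn":[0,0,0],"claw":20}

```text
t: 4.7
position: [593.4, 140.8, 160.5]
ee_rot: [[-0.934, 0.357, 0.001], [0.357, 0.934, 0.003], [0.0, 0.003, -1.0]]
contact_force: [0.3, -0.9, -0.6]
opening: 0.311
gripper_force: 39.6
```

Request:
play_rows:
  motion:
    - {"delta_pos":[-0.093,0.486,-0.01],"turn":[0,0,0],"claw":20}
    - {"delta_pos":[-0.093,0.486,-0.01],"turn":[0,0,0],"claw":20}
    - {"delta_pos":[-0.093,0.486,-0.01],"turn":[0,0,0],"claw":20}
    - {"delta_pos":[-0.093,0.486,-0.01],"turn":[0,0,0],"claw":20}
    - {"delta_pos":[-0.093,0.486,-0.01],"turn":[0,0,0],"claw":20}
    - {"delta_pos":[-0.093,0.486,-0.01],"turn":[0,0,0],"claw":20}
    - {"delta_pos":[-0.093,0.486,-0.01],"turn":[0,0,0],"claw":20}
    - {"delta_pos":[-0.093,0.486,-0.01],"turn":[0,0,0],"claw":20}

```text
t: 5.37
position: [537.1, 432.5, 153.2]
ee_rot: [[-0.934, 0.357, -0.0], [0.357, 0.934, 0.002], [0.001, 0.002, -1.0]]
contact_force: [-0.4, -1.3, -1.1]
opening: 0.312
gripper_force: 39.7
```

```bash
python3 - <<'E'
from h import *
cams.grab_frame("wrist");g=grab("wrist");p=arm.state()["position"];print(p)
cv2.imwrite("pics/w5.png",g["im"])
hsv=cv2.cvtColor(g["im"],cv2.COLOR_BGR2HSV)
c=project(g,[541,426.4,4]);print(c)
for q,cc in floors(g):
    if np.hypot(*(q-c))<60:
        w=plane(g,cc[:,0].astype(float),4)[:,:2].astype(np.float32);print(q,cv2.minAreaRect(w),cv2.minEnclosingCircle(w))
E
```

```text
[538.2589123  428.45142796 153.31452708]
[312.56673736 230.52094541]
[309.5 230. ] ((540.0567016601562, 423.9715576171875), (43.96836853027344, 41.39786148071289), 69.02359771728516) ((540.9351196289062, 423.6883850097656), 22.210954666137695)
```

View pics/w5.png

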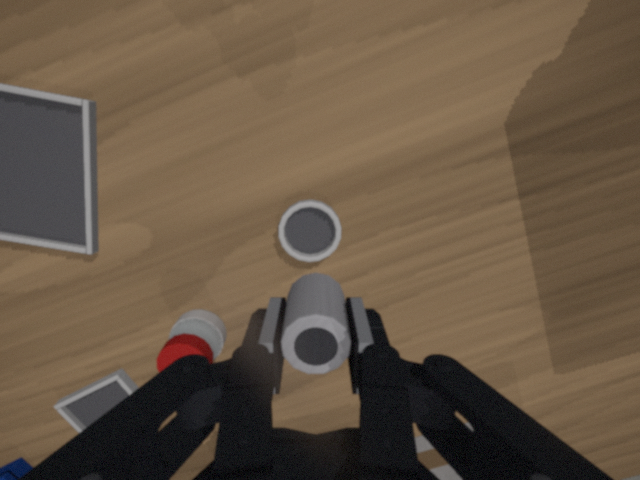

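The tray is at (310,231) and clear of other things. Lower the plug into it.

Request:
play_rows:
  motion:
    - {"delta_pos":[0.004,-0.006,-0.06],"turn":[0,0,0],"claw":20}
    - {"delta_pos":[0.004,-0.006,-0.12],"turn":[0,0,0],"claw":20}
    - {"delta_pos":[0.004,-0.006,-0.17],"turn":[0,0,0],"claw":20}
    - {"delta_pos":[0.004,-0.006,-0.2],"turn":[0,0,0],"claw":20}
    - {"delta_pos":[0.004,-0.006,-0.215],"turn":[0,0,0],"claw":20}
    - {"delta_pos":[0.004,-0.006,-0.22],"turn":[0,0,0],"claw":20}
    - {"delta_pos":[0.004,-0.006,-0.222],"turn":[0,0,0],"claw":20}
    - {"delta_pos":[0.004,-0.006,-0.222],"turn":[0,0,0],"claw":20}

```text
t: 6.13
position: [542.4, 423.0, 21.8]
ee_rot: [[-0.932, 0.363, 0.002], [0.363, 0.932, 0.001], [-0.001, 0.002, -1.0]]
contact_force: [0.3, -0.2, -1.6]
opening: 0.313
gripper_force: 39.8
```

Request:
play_rows:
  motion:
    - {"delta_pos":[0,0,-0.001],"turn":[0,0,0],"claw":20}
    - {"delta_pos":[0,0,-0.002],"turn":[0,0,0],"claw":20}
    - {"delta_pos":[0,0,-0.003],"turn":[0,0,0],"claw":20}
    - {"delta_pos":[0,0,-0.003],"turn":[0,0,0],"claw":20}

```text
t: 6.47
position: [541.4, 423.3, 18.9]
ee_rot: [[-0.932, 0.362, 0.001], [0.362, 0.932, 0.001], [-0.0, 0.001, -1.0]]
contact_force: [-0.1, -0.4, -1.1]
opening: 0.311
gripper_force: 39.8
```

Request:
play_rows:
  motion:
    - {"delta_pos":[0,0,-0.0012],"turn":[0,0,0],"claw":20}
    - {"delta_pos":[0,0,-0.0024],"turn":[0,0,0],"claw":20}
    - {"delta_pos":[0,0,-0.003],"turn":[0,0,0],"claw":20}
    - {"delta_pos":[0,0,-0.003],"turn":[0,0,0],"claw":20}

```text
t: 6.8
position: [541.4, 423.2, 17.8]
ee_rot: [[-0.932, 0.362, 0.001], [0.362, 0.932, 0.001], [-0.001, 0.001, -1.0]]
contact_force: [-1.1, -0.9, 6.5]
opening: 0.312
gripper_force: 40.3
```

Request:
play_rows:
  motion:
    - {"delta_pos":[0,0,-0.001],"turn":[0,0,0],"claw":20}
    - {"delta_pos":[0,0,-0.0015],"turn":[0,0,0],"claw":20}
    - {"delta_pos":[0,0,-0.0015],"turn":[0,0,0],"claw":20}

```text
t: 7.05
position: [541.4, 423.3, 17.8]
ee_rot: [[-0.932, 0.362, 0.001], [0.362, 0.932, 0.001], [-0.001, 0.001, -1.0]]
contact_force: [-3.2, -2.6, 11.0]
opening: 0.314
gripper_force: 40.7
```

Request:
play_rows:
  motion:
    - {"delta_pos":[0,0,0.002],"turn":[0,0,0],"claw":34}
    - {"delta_pos":[0,0,0.002],"turn":[0,0,0],"claw":45}
    - {"delta_pos":[0,0,0.002],"turn":[0,0,0],"claw":60}
    - {"delta_pos":[0,0,0.003],"turn":[0,0,0],"claw":60}
    - {"delta_pos":[0,0,0.04],"turn":[0,0,0],"claw":60}
    - {"delta_pos":[0,0,0.1],"turn":[0,0,0],"claw":60}
    - {"delta_pos":[0,0,0.16],"turn":[0,0,0],"claw":60}
    - {"delta_pos":[0,0,0.23],"turn":[0,0,0],"claw":70}

```text
t: 7.72
position: [540.4, 422.3, 152.9]
ee_rot: [[-0.932, 0.362, -0.003], [0.362, 0.932, -0.002], [0.002, -0.003, -1.0]]
contact_force: [0.4, 0.1, -0.5]
opening: 0.815
gripper_force: 0.0
```

```bash
python3 - <<'E'
from h import *
cams.grab_frame("wrist");g=grab("wrist");p=arm.state()["position"];print(p,arm.state()["opening"])
print(project(g,[541,425,44]))
cv2.imwrite("pics/w6.png",g["im"][130:330,200:420])
print("to bar",(np.array([479.3,5.3,150])-p)/600)
E
```

```text
[543.7513632  424.9834465  161.40877223] 0.8215118782454012
[314.47554318 232.30540068]
to bar [-0.10741894 -0.69947241 -0.01901462]
```

View pics/w6.png

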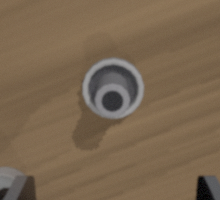

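The plug stands upright inside its tray, at (112,95) in the crop. On to the bar, turning the tool by -34°.

Request:
play_rows:
  motion:
    - {"delta_pos":[-0.054,-0.35,0.0],"turn":[0,0,-0.2],"claw":85}
    - {"delta_pos":[-0.054,-0.35,0.0],"turn":[0,0,-0.2],"claw":85}
    - {"delta_pos":[-0.054,-0.35,0.0],"turn":[0,0,-0.2],"claw":85}
    - {"delta_pos":[-0.054,-0.35,0.0],"turn":[0,0,-0.2],"claw":85}
    - {"delta_pos":[-0.054,-0.35,0.0],"turn":[0,0,-0.2],"claw":85}
    - {"delta_pos":[-0.054,-0.35,0.0],"turn":[0,0,-0.2],"claw":85}
    - {"delta_pos":[-0.054,-0.35,0.0],"turn":[0,0,-0.2],"claw":85}

```text
t: 8.4
position: [508.5, 210.8, 153.5]
ee_rot: [[-0.781, 0.624, 0.0], [0.624, 0.781, 0.0], [-0.0, 0.0, -1.0]]
contact_force: [0.1, 0.7, 0.2]
opening: 0.994
gripper_force: 0.0
```

Request:
play_rows:
  motion:
    - {"delta_pos":[-0.054,-0.35,-0.02],"turn":[0,0,-0.193],"claw":85}
    - {"delta_pos":[-0.054,-0.35,-0.02],"turn":[0,0,-0.193],"claw":85}
    - {"delta_pos":[-0.054,-0.35,-0.02],"turn":[0,0,-0.193],"claw":85}
    - {"delta_pos":[-0.054,-0.35,-0.02],"turn":[0,0,-0.193],"claw":85}
    - {"delta_pos":[-0.054,-0.35,-0.02],"turn":[0,0,-0.193],"claw":85}
    - {"delta_pos":[-0.054,-0.35,-0.02],"turn":[0,0,-0.193],"claw":85}
    - {"delta_pos":[-0.054,-0.35,-0.02],"turn":[0,0,-0.193],"claw":85}

```text
t: 8.98
position: [476.8, 1.8, 141.1]
ee_rot: [[-0.571, 0.821, 0.0], [0.821, 0.571, 0.0], [0.0, 0.0, -1.0]]
contact_force: [0.9, 1.1, -0.8]
opening: 0.997
gripper_force: 0.0
```

```bash
cat >> h.py <<'E'
def wells(g,c,r,z,thr=75,amin=20,amax=700):
    """dark blobs within r px of c: world points on plane z, areas"""
    gr=cv2.cvtColor(g["im"],cv2.COLOR_BGR2GRAY)
    k,l,st,ce=cv2.connectedComponentsWithStats((gr<thr).astype(np.uint8))
    I=[i for i in range(1,k) if amin<st[i,4]<amax and np.hypot(*(ce[i]-c))<r]
    return [(ce[i].round(1).tolist(),int(st[i,4]),plane(g,ce[i],z)[0,:2].round(1).tolist()) for i in I]
def yaw(): return np.degrees(np.arctan2(arm.state()["ee_rot"][1,1],arm.state()["ee_rot"][0,1]))
E
python3 - <<'E'
from h import *
cams.grab_frame("wrist");g=grab("wrist");np.save("w7.npy",g,allow_pickle=True)
print(arm.state()["position"],yaw())
c=project(g,[479.3,5.3,64])
for w in wells(g,c,95,64):print(w)
E
```

```text
[477.20878735   3.84466863 141.24483203] 34.99742740965531
([333.0, 181.0], 103, [457.3, 49.0])
([314.0, 186.6], 106, [449.7, 39.4])
([295.3, 192.4], 108, [442.2, 29.8])
([276.9, 198.0], 103, [434.6, 20.2])
([339.1, 200.0], 82, [467.5, 41.5])
([298.4, 211.2], 32, [450.5, 20.8])
([283.3, 217.3], 99, [444.8, 12.0])
([346.1, 220.0], 54, [478.9, 33.5])
([321.5, 228.0], 313, [469.0, 20.1])
([290.0, 236.0], 95, [455.3, 3.9])
([349.1, 238.5], 95, [488.0, 24.6])
([321.3, 254.1], 292, [479.3, 5.3])
([295.4, 254.0], 80, [465.2, -4.5])
([354.7, 256.6], 85, [498.6, 16.6])
([298.8, 271.4], 26, [474.1, -13.6])
([359.5, 273.9], 80, [508.8, 8.4])
([321.2, 278.9], 265, [489.7, -9.5])
([344.2, 278.8], 48, [502.5, -0.5])
([336.9, 305.7], 206, [510.5, -20.0])
```

Request:
play_rows:
  motion:
    - {"delta_pos":[0.003,0.002,-0.05],"turn":[0,0,0],"claw":70}
    - {"delta_pos":[0.003,0.002,-0.1],"turn":[0,0,0],"claw":60}
    - {"delta_pos":[0.003,0.002,-0.14],"turn":[0,0,0],"claw":50}
    - {"delta_pos":[0.003,0.002,-0.16],"turn":[0,0,0],"claw":45}
    - {"delta_pos":[0.003,0.002,-0.167],"turn":[0,0,0],"claw":40}
    - {"delta_pos":[0.003,0.002,-0.167],"turn":[0,0,0],"claw":40}
    - {"delta_pos":[0.003,0.002,-0.167],"turn":[0,0,0],"claw":38}
  grip_force: 40

```text
t: 9.67
position: [479.0, 5.4, 41.7]
ee_rot: [[-0.575, 0.818, 0.001], [0.818, 0.575, 0.0], [-0.0, 0.001, -1.0]]
contact_force: [0.8, 0.1, -0.8]
opening: 0.444
gripper_force: 0.0
```

Request:
play_rows:
  motion:
    - {"delta_pos":[0,0,0],"turn":[0,0,0],"claw":20}
    - {"delta_pos":[0,0,0],"turn":[0,0,0],"claw":20}
    - {"delta_pos":[0,0,0],"turn":[0,0,0],"claw":20}
    - {"delta_pos":[0,0,0],"turn":[0,0,0],"claw":20}
    - {"delta_pos":[0,0,0],"turn":[0,0,0],"claw":20}
  grip_force: 50

```text
t: 10.08
position: [479.5, 4.6, 42.5]
ee_rot: [[-0.573, 0.819, 0.003], [0.819, 0.573, 0.001], [-0.001, 0.003, -1.0]]
contact_force: [1.1, 2.4, 7.4]
opening: 0.318
gripper_force: 50.3
```

Bar held. Lift it, then carry it to the bar tray.

Request:
play_rows:
  motion:
    - {"delta_pos":[0,0,0.01],"turn":[0,0,0],"claw":20}
    - {"delta_pos":[0,0,0.04],"turn":[0,0,0],"claw":20}
    - {"delta_pos":[0,0,0.1],"turn":[0,0,0],"claw":20}
    - {"delta_pos":[0.03,0.03,0.15],"turn":[0,0,-0.05],"claw":20}
    - {"delta_pos":[0.08,0.08,0.18],"turn":[0,0,-0.12],"claw":20}
    - {"delta_pos":[0.12,0.12,0.18],"turn":[0,0,-0.2],"claw":20}
    - {"delta_pos":[0.16,0.16,0.18],"turn":[0,0,-0.26],"claw":20}
    - {"delta_pos":[0.2,0.19,0.18],"turn":[0,0,-0.321],"claw":20}

```text
t: 10.75
position: [599.3, 119.9, 149.8]
ee_rot: [[-0.125, 0.992, 0.001], [0.992, 0.125, 0.0], [0.0, 0.001, -1.0]]
contact_force: [0.6, 0.2, -2.4]
opening: 0.316
gripper_force: 49.6
```

Request:
play_rows:
  motion:
    - {"delta_pos":[0.07,0.065,0],"turn":[0,0,0],"claw":20}
    - {"delta_pos":[0.07,0.065,0],"turn":[0,0,0],"claw":20}
    - {"delta_pos":[0.07,0.065,0],"turn":[0,0,0],"claw":20}

```text
t: 11.0
position: [642.0, 159.5, 147.6]
ee_rot: [[-0.131, 0.991, -0.001], [0.991, 0.131, -0.0], [0.0, -0.001, -1.0]]
contact_force: [-2.1, -0.6, -1.0]
opening: 0.32
gripper_force: 49.8
```

```bash
python3 - <<'E'
from h import *
cams.grab_frame("wrist");g=grab("wrist");p=arm.state()["position"];print(p,yaw(),arm.state()["opening"])
cv2.imwrite("pics/w8.png",g["im"])
c=project(g,[642.6,159.1,4]);print(c)
for q,cc in floors(g):
    if np.hypot(*(q-c))<60:
        w=plane(g,cc[:,0].astype(float),4)[:,:2].astype(np.float32);r=cv2.minAreaRect(w);print(q,r,cv2.boxPoints(r))
E
```

```text
[639.86455412 157.20302264 148.21773906] 7.422159094231487 0.3183528631011653
[319.21340209 225.05340508]
[316.5 231.5] ((642.5468139648438, 152.24771118164062), (61.10896301269531, 82.2718734741211), 5.697073936462402) [[608.05975  190.14735 ]
 [616.22675  108.281845]
 [677.0339   114.34807 ]
 [668.8669   196.21358 ]]
```

View pics/w8.png

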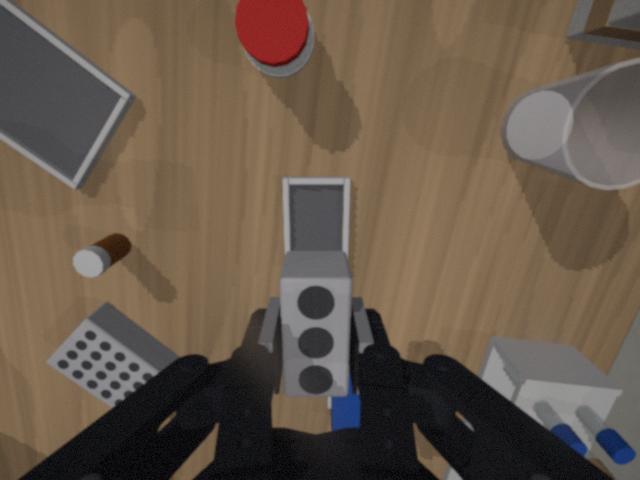

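The bar is held parallel to the tray, whose visible inner corners are at about (289,187) and (344,187). I'll check the tray's centre from those edges.

```bash
python3 - <<'E'
from h import *
g=grab("wrist");p=arm.state()["position"];print(p)
hsv=cv2.cvtColor(g["im"],cv2.COLOR_BGR2HSV);m=cv2.inRange(hsv,(0,0,40),(179,60,115))
m[:, :270]=0;m[:,365:]=0
rows=[]
for r in range(195,245,5):
    x=np.flatnonzero(m[r]); rows.append((r,x.min(),x.max()))
R=np.array(rows);print(R.tolist())
col=np.flatnonzero(m[170:240,316])+170;print("top row",col.min())
L=plane(g,R[:,[1,0]].astype(float),4);Q=plane(g,(R[:,[2,0]]+[1,0]).astype(float),4);print(L[[0,-1],:2].round(1).tolist(),Q[[0,-1],:2].round(1).tolist())
e=plane(g,[316.5,col.min()],4)[0,:2];print("end",e)
d=(L[0]-L[-1]+Q[0]-Q[-1])[:2];d/=np.linalg.norm(d);n=np.array([-d[1],d[0]]);print("ang",np.degrees(np.arctan2(d[1],d[0])))
mid=n*(n@((L+Q)[:,:2].mean(0)/2));print("centre",mid+d*(d@e-36))
E
```

```text
[639.49806471 156.66095384 148.65595842]
[[195, 290, 343], [200, 290, 343], [205, 290, 343], [210, 290, 351], [215, 291, 343], [220, 291, 343], [225, 291, 343], [230, 291, 343], [235, 291, 342], [240, 291, 342]]
top row 183
[[614.7, 180.4], [619.6, 141.8]] [[658.5, 186.1], [663.7, 147.5]]
end [634.91614083 192.8907794 ]
ang 97.49064731413216
centre [640.5052002  157.31580214]
```

Request:
play_rows:
  motion:
    - {"delta_pos":[0.003,0.002,-0.06],"turn":[0,0,0],"claw":20}
    - {"delta_pos":[0.003,0.002,-0.12],"turn":[0,0,0],"claw":20}
    - {"delta_pos":[0.003,0.002,-0.17],"turn":[0,0,0],"claw":20}
    - {"delta_pos":[0.003,0.002,-0.2],"turn":[0,0,0],"claw":20}
    - {"delta_pos":[0.003,0.002,-0.21],"turn":[0,0,0],"claw":20}
    - {"delta_pos":[0.003,0.002,-0.215],"turn":[0,0,0],"claw":20}
    - {"delta_pos":[0.003,0.002,-0.218],"turn":[0,0,0],"claw":20}
    - {"delta_pos":[0.003,0.002,-0.218],"turn":[0,0,0],"claw":20}

```text
t: 11.82
position: [642.8, 158.2, 20.0]
ee_rot: [[-0.128, 0.992, 0.002], [0.992, 0.128, 0.001], [0.0, 0.002, -1.0]]
contact_force: [-0.6, 0.4, -1.3]
opening: 0.317
gripper_force: 49.9
```

Request:
play_rows:
  motion:
    - {"delta_pos":[0,0,-0.001],"turn":[0,0,0],"claw":20}
    - {"delta_pos":[0,0,-0.002],"turn":[0,0,0],"claw":20}
    - {"delta_pos":[0,0,-0.003],"turn":[0,0,0],"claw":20}
    - {"delta_pos":[0,0,-0.004],"turn":[0,0,0],"claw":20}
    - {"delta_pos":[0,0,-0.004],"turn":[0,0,0],"claw":20}

```text
t: 12.23
position: [642.1, 158.5, 16.0]
ee_rot: [[-0.129, 0.992, 0.0], [0.992, 0.129, 0.0], [0.0, 0.0, -1.0]]
contact_force: [-0.0, -0.7, -1.4]
opening: 0.318
gripper_force: 49.9
```

Request:
play_rows:
  motion:
    - {"delta_pos":[0,0,-0.001],"turn":[0,0,0],"claw":20}
    - {"delta_pos":[0,0,-0.002],"turn":[0,0,0],"claw":20}
    - {"delta_pos":[0,0,-0.003],"turn":[0,0,0],"claw":20}
    - {"delta_pos":[0,0,-0.003],"turn":[0,0,0],"claw":20}

```text
t: 12.57
position: [642.1, 158.5, 14.5]
ee_rot: [[-0.129, 0.992, 0.0], [0.992, 0.129, 0.0], [0.0, 0.0, -1.0]]
contact_force: [-1.6, -0.2, 3.3]
opening: 0.32
gripper_force: 50.3
```

Request:
play_rows:
  motion:
    - {"delta_pos":[0,0,0.0005],"turn":[0,0,0],"claw":34}
    - {"delta_pos":[0,0,0.001],"turn":[0,0,0],"claw":45}
    - {"delta_pos":[0,0,0.002],"turn":[0,0,0],"claw":55}
    - {"delta_pos":[0,0,0.003],"turn":[0,0,0],"claw":55}
    - {"delta_pos":[0,0,0.04],"turn":[0,0,0],"claw":60}
    - {"delta_pos":[0,0,0.1],"turn":[0,0,0],"claw":60}
    - {"delta_pos":[0,0,0.17],"turn":[0,0,0],"claw":60}
    - {"delta_pos":[0,0,0.23],"turn":[0,0,0],"claw":70}

```text
t: 13.23
position: [641.8, 158.3, 154.0]
ee_rot: [[-0.129, 0.992, -0.0], [0.992, 0.129, -0.0], [-0.0, -0.0, -1.0]]
contact_force: [1.1, 0.4, 1.0]
opening: 0.814
gripper_force: 0.0
```

Request:
play_rows:
  motion:
    - {"delta_pos":[0.007,-0.48,0.02],"turn":[0,0,0.26],"claw":85}
    - {"delta_pos":[0.007,-0.48,0.02],"turn":[0,0,0.26],"claw":85}
    - {"delta_pos":[0.007,-0.48,0.02],"turn":[0,0,0.26],"claw":85}
    - {"delta_pos":[0.007,-0.48,0.02],"turn":[0,0,0.26],"claw":85}
    - {"delta_pos":[0.007,-0.48,0.02],"turn":[0,0,0.26],"claw":85}
    - {"delta_pos":[0.007,-0.48,0.02],"turn":[0,0,0.26],"claw":85}
    - {"delta_pos":[0.007,-0.48,0.02],"turn":[0,0,0.26],"claw":85}
    - {"delta_pos":[0.007,-0.48,0.02],"turn":[0,0,0.26],"claw":85}

```text
t: 13.9
position: [645.9, -136.7, 164.2]
ee_rot: [[-0.49, 0.872, 0.0], [0.872, 0.49, -0.003], [-0.003, -0.001, -1.0]]
contact_force: [0.0, 0.5, -0.7]
opening: 0.992
gripper_force: 0.0
```

```bash
python3 - <<'E'
from h import *
cams.grab_frame("wrist");g=grab("wrist");np.save("w9.npy",g,allow_pickle=True);p=arm.state()["position"];print(p,yaw())
cv2.imwrite("pics/w9.png",g["im"])
for w in wells(g,project(g,[645.3,-153.8,64]),80,64):print(w)
f=grab("top")["im"];cv2.imwrite("pics/topbar.png",cv2.resize(f[170:330,130:450],None,fx=2.4,fy=2.4,interpolation=cv2.INTER_CUBIC))
E
```

```text
[ 646.03386135 -131.5154232   163.88271611] 29.536785359533244
([298.3, 222.8], 60, [627.0, -126.5])
([336.0, 247.1], 75, [659.7, -129.2])
([288.0, 252.5], 275, [631.2, -150.1])
([316.7, 252.6], 280, [649.5, -139.8])
([334.2, 268.4], 33, [667.0, -144.4])
([288.6, 278.8], 252, [641.5, -168.5])
([316.6, 278.8], 253, [659.8, -158.2])
```

View pics/w9.png

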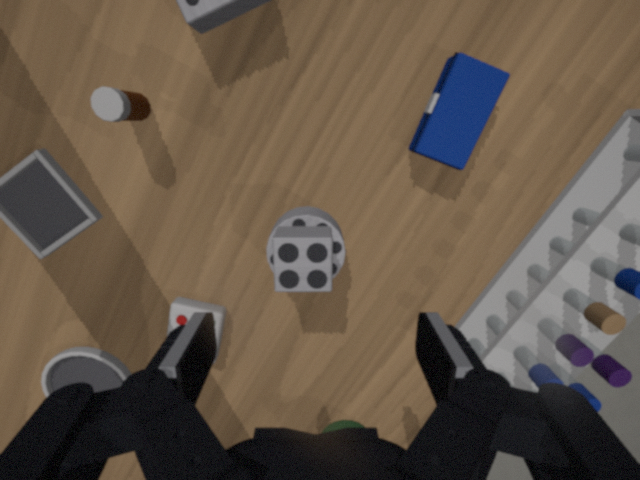

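View pics/topbar.png

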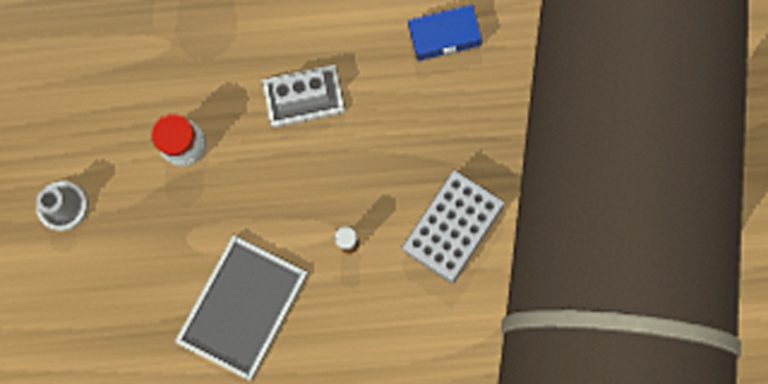

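The bar and plug are inside their trays in the top crop. In the wrist view the square at (303,263) lines up with the gripper; its well positions at z=64 agree between the two wrist views. Go down and grip it.

Request:
play_rows:
  motion:
    - {"delta_pos":[-0.001,-0.0375,-0.02],"turn":[0,0,0],"claw":85}
    - {"delta_pos":[-0.001,-0.0375,-0.07],"turn":[0,0,0],"claw":80}
    - {"delta_pos":[-0.001,-0.0375,-0.13],"turn":[0,0,0],"claw":75}
    - {"delta_pos":[-0.001,-0.0375,-0.18],"turn":[0,0,0],"claw":70}
    - {"delta_pos":[-0.001,-0.0375,-0.2],"turn":[0,0,0],"claw":60}
    - {"delta_pos":[-0.001,-0.0375,-0.205],"turn":[0,0,0],"claw":56}
    - {"delta_pos":[-0.001,-0.0375,-0.205],"turn":[0,0,0],"claw":54}
    - {"delta_pos":[-0.001,-0.0375,-0.205],"turn":[0,0,0],"claw":54}

```text
t: 14.72
position: [646.9, -151.6, 43.1]
ee_rot: [[-0.497, 0.868, 0.003], [0.868, 0.497, -0.001], [-0.002, 0.002, -1.0]]
contact_force: [-0.0, 0.4, 0.5]
opening: 0.632
gripper_force: 0.0
```

Request:
play_rows:
  motion:
    - {"delta_pos":[0,0,0],"turn":[0,0,0],"claw":36}
    - {"delta_pos":[0,0,0],"turn":[0,0,0],"claw":36}
    - {"delta_pos":[0,0,0],"turn":[0,0,0],"claw":36}
    - {"delta_pos":[0,0,0],"turn":[0,0,0],"claw":36}
    - {"delta_pos":[0,0,0],"turn":[0,0,0],"claw":36}
  grip_force: 50

```text
t: 15.13
position: [647.3, -152.2, 43.9]
ee_rot: [[-0.496, 0.868, 0.005], [0.868, 0.496, -0.001], [-0.003, 0.004, -1.0]]
contact_force: [-0.0, 1.1, 6.2]
opening: 0.501
gripper_force: 53.4
```

```bash
python3 - <<'E'
from h import *
p=arm.state()["position"];print(p,yaw(),arm.state()["opening"])
g=np.load("w9.npy",allow_pickle=True).item()
for X in((432,-238.3),(527,-405.7)):
    c=project(g,[*X,4])
    for q,cc in floors(g):
        if np.hypot(*(q-c))<40:
            w=plane(g,cc[:,0].astype(float),4)[:,:2].astype(np.float32);print(q,cv2.minAreaRect(w))
print((np.array([432.3,-238.3,0])-p)/600)
E
```

```text
[ 647.33600913 -152.24694242   43.86026401] 29.743133985603233 0.5014833089325231
[ 37.98694992 206.67401123] ((427.9043884277344, -241.52041625976562), (63.30328369140625, 63.001129150390625), 61.81195831298828)
[ 69.39698029 182.82569885] ((446.8088073730469, -208.13723754882812), (8.383615493774414, 71.6557846069336), 60.714508056640625)
[ 87.55670929 369.08267212] ((515.5487670898438, -389.4725036621094), (92.98875427246094, 57.3344841003418), 32.34117126464844)
[-0.35839335 -0.14342176 -0.07310044]
```

Request:
play_rows:
  motion:
    - {"delta_pos":[0,0,0.01],"turn":[0,0,0],"claw":36}
    - {"delta_pos":[0,0,0.04],"turn":[0,0,0],"claw":36}
    - {"delta_pos":[0,0,0.1],"turn":[0,0,0],"claw":36}
    - {"delta_pos":[-0.03,-0.01,0.15],"turn":[0,0,0.08],"claw":36}
    - {"delta_pos":[-0.08,-0.03,0.175],"turn":[0,0,0.16],"claw":36}
    - {"delta_pos":[-0.14,-0.06,0.175],"turn":[0,0,0.24],"claw":36}
    - {"delta_pos":[-0.2,-0.08,0.175],"turn":[0,0,0.32],"claw":36}
    - {"delta_pos":[-0.26,-0.1,0.175],"turn":[0,0,0.376],"claw":36}

```text
t: 15.8
position: [488.3, -212.6, 147.0]
ee_rot: [[-0.886, 0.463, 0.001], [0.463, 0.886, -0.001], [-0.001, -0.0, -1.0]]
contact_force: [0.4, -0.1, -0.5]
opening: 0.498
gripper_force: 52.5
```

Request:
play_rows:
  motion:
    - {"delta_pos":[-0.06,-0.025,0],"turn":[0,0,0],"claw":36}
    - {"delta_pos":[-0.098,-0.043,0],"turn":[0,0,0],"claw":36}
    - {"delta_pos":[-0.098,-0.043,0],"turn":[0,0,0],"claw":36}
    - {"delta_pos":[-0.098,-0.043,0],"turn":[0,0,0],"claw":36}

```text
t: 16.13
position: [429.9, -238.6, 147.1]
ee_rot: [[-0.882, 0.471, 0.001], [0.471, 0.882, -0.001], [-0.002, 0.0, -1.0]]
contact_force: [0.0, -0.4, -1.6]
opening: 0.507
gripper_force: 52.5
```

```bash
python3 - <<'E'
from h import *
cams.grab_frame("wrist");g=grab("wrist");np.save("w10.npy",g,allow_pickle=True);p=arm.state()["position"];print(p,yaw(),arm.state()["opening"])
cv2.imwrite("pics/w10.png",g["im"])
c=project(g,[432,-238.3,4]);print(c)
hsv=cv2.cvtColor(g["im"],cv2.COLOR_BGR2HSV);m=cv2.inRange(hsv,(0,0,40),(179,60,115))
for r in range(int(c[1])-60,int(c[1])+30,5):
    x=np.flatnonzero(m[r,int(c[0])-70:int(c[0])+70])+int(c[0])-70
    print(r,x.min() if len(x) else None,x.max() if len(x) else None,len(x))
E
```

```text
[ 431.37316504 -238.02696262  146.67397552] 62.03849463128889 0.5000448676558976
[316.69355311 227.97903572]
167 None None 0
172 None None 0
177 None None 0
182 None None 0
187 272 355 43
192 272 279 2
197 272 353 76
202 273 353 76
207 273 353 76
212 273 353 76
217 280 352 73
222 273 352 74
227 280 352 73
232 280 352 73
237 274 352 74
242 280 351 72
247 281 351 71
252 274 351 72
```

View pics/w10.png

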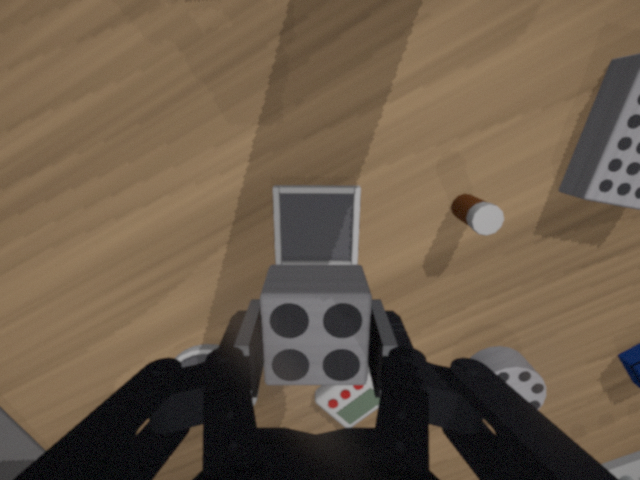

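The square is held level with the tray, whose floor spans columns 280–353 from row 195 down to about 262. Compute the centre.

```bash
python3 - <<'E'
from h import *
g=np.load("w10.npy",allow_pickle=True).item()
P=plane(g,[[279.8,217],[353,217],[316.5,193.5],[316.5,263]],4)[:,:2];print(P.round(1),np.linalg.norm(P[0]-P[1]),np.linalg.norm(P[2]-P[3]))
c=g["im"][180:275,316].astype(int).sum(1)//3;print(c.tolist())
n=(P[1]-P[0])/np.linalg.norm(P[1]-P[0]);d=P[2]-P[3];d/=np.linalg.norm(d);print(np.degrees(np.arctan2(n[1],n[0])))
print(n*(n@(P[0]+P[1])/2)+d*(d@P[2]-30))
E
```

```text
[[ 409.1 -260.9]
 [ 437.8 -207.2]
 [ 406.1 -224.7]
 [ 460.  -253.4]] 60.918500450308414 61.09892786402331
[82, 86, 86, 89, 87, 94, 96, 114, 131, 139, 139, 137, 128, 101, 77, 69, 68, 69, 71, 72, 66, 72, 70, 72, 72, 68, 69, 68, 70, 69, 70, 67, 70, 70, 69, 69, 67, 68, 70, 68, 73, 69, 68, 68, 71, 71, 70, 70, 69, 69, 69, 70, 66, 67, 69, 67, 70, 69, 71, 70, 69, 69, 71, 70, 70, 71, 71, 68, 68, 71, 71, 69, 69, 68, 69, 69, 68, 67, 65, 68, 74, 87, 95, 108, 103, 90, 81, 79, 79, 81, 80, 80, 83, 82, 79]
61.96163481334784
[ 432.74057877 -238.40971641]
```

Request:
play_rows:
  motion:
    - {"delta_pos":[0.002,-0.001,-0.06],"turn":[0,0,0],"claw":36}
    - {"delta_pos":[0.002,-0.001,-0.12],"turn":[0,0,0],"claw":36}
    - {"delta_pos":[0.002,-0.001,-0.165],"turn":[0,0,0],"claw":36}
    - {"delta_pos":[0.002,-0.001,-0.195],"turn":[0,0,0],"claw":36}
    - {"delta_pos":[0.002,-0.001,-0.205],"turn":[0,0,0],"claw":36}
    - {"delta_pos":[0.002,-0.001,-0.21],"turn":[0,0,0],"claw":36}
    - {"delta_pos":[0.002,-0.001,-0.212],"turn":[0,0,0],"claw":36}
    - {"delta_pos":[0.002,-0.001,-0.212],"turn":[0,0,0],"claw":36}

```text
t: 16.9
position: [433.2, -238.8, 19.8]
ee_rot: [[-0.884, 0.468, 0.001], [0.468, 0.884, -0.001], [-0.002, -0.0, -1.0]]
contact_force: [0.4, 0.0, -0.7]
opening: 0.505
gripper_force: 52.4
```

Request:
play_rows:
  motion:
    - {"delta_pos":[0,0,-0.001],"turn":[0,0,0],"claw":36}
    - {"delta_pos":[0,0,-0.002],"turn":[0,0,0],"claw":36}
    - {"delta_pos":[0,0,-0.003],"turn":[0,0,0],"claw":36}
    - {"delta_pos":[0,0,-0.003],"turn":[0,0,0],"claw":36}

```text
t: 17.23
position: [432.3, -238.7, 17.5]
ee_rot: [[-0.883, 0.469, 0.001], [0.469, 0.883, -0.0], [-0.001, 0.0, -1.0]]
contact_force: [0.4, -0.0, -0.8]
opening: 0.498
gripper_force: 52.4
```

Request:
play_rows:
  motion:
    - {"delta_pos":[0,0,-0.001],"turn":[0,0,0],"claw":36}
    - {"delta_pos":[0,0,-0.002],"turn":[0,0,0],"claw":36}
    - {"delta_pos":[0,0,-0.003],"turn":[0,0,0],"claw":36}
    - {"delta_pos":[0,0,-0.003],"turn":[0,0,0],"claw":36}

```text
t: 17.57
position: [432.1, -238.6, 15.8]
ee_rot: [[-0.883, 0.469, 0.0], [0.469, 0.883, -0.0], [-0.0, -0.0, -1.0]]
contact_force: [-2.2, 0.9, 4.7]
opening: 0.501
gripper_force: 53.1
```

Request:
play_rows:
  motion:
    - {"delta_pos":[0,0,0.0005],"turn":[0,0,0],"claw":50}
    - {"delta_pos":[0,0,0.001],"turn":[0,0,0],"claw":60}
    - {"delta_pos":[0,0,0.001],"turn":[0,0,0],"claw":66}
    - {"delta_pos":[0,0,0.002],"turn":[0,0,0],"claw":66}
    - {"delta_pos":[0,0,0.04],"turn":[0,0,0],"claw":70}
    - {"delta_pos":[0,0,0.1],"turn":[0,0,0],"claw":75}
    - {"delta_pos":[0,0,0.16],"turn":[0,0,0],"claw":85}
    - {"delta_pos":[0,0,0.22],"turn":[0,0,0],"claw":85}

```text
t: 18.23
position: [431.6, -238.2, 148.5]
ee_rot: [[-0.883, 0.469, -0.001], [0.469, 0.883, 0.001], [0.001, 0.0, -1.0]]
contact_force: [2.0, -0.8, 0.9]
opening: 0.993
gripper_force: 0.0
```

Request:
play_rows:
  motion:
    - {"delta_pos":[0.355,0.15,-0.02],"turn":[0,0,0],"claw":85}
    - {"delta_pos":[0.355,0.15,-0.02],"turn":[0,0,0],"claw":85}
    - {"delta_pos":[0.355,0.15,-0.02],"turn":[0,0,0],"claw":85}
    - {"delta_pos":[0.355,0.15,-0.02],"turn":[0,0,0],"claw":85}
    - {"delta_pos":[0.355,0.15,-0.02],"turn":[0,0,0],"claw":85}
    - {"delta_pos":[0.355,0.15,-0.02],"turn":[0,0,0],"claw":85}
    - {"delta_pos":[0.355,0.15,-0.02],"turn":[0,0,0],"claw":85}
    - {"delta_pos":[0.355,0.15,-0.02],"turn":[0,0,0],"claw":85}

```text
t: 18.9
position: [645.5, -147.7, 134.0]
ee_rot: [[-0.884, 0.467, -0.002], [0.467, 0.884, 0.0], [0.002, -0.001, -1.0]]
contact_force: [0.3, 0.4, -0.3]
opening: 0.997
gripper_force: 0.0
```

```bash
python3 - <<'E'
from h import *
cams.grab_frame("wrist");g=grab("wrist");p=arm.state()["position"];print(p,yaw(),arm.state()["opening"])
cv2.imwrite("pics/w11.png",g["im"])
for w in wells(g,project(g,[645,-154,32]),65,32):print(w)
t=grab("top")
gr=cv2.cvtColor(t["im"],cv2.COLOR_BGR2GRAY)[255:292,395:438];print("square tray mean",gr.mean())
k,l,st,ce=cv2.connectedComponentsWithStats((gr<75).astype(np.uint8));print([((ce[i]+[395,255]).round(1).tolist(),int(st[i,4])) for i in range(1,k) if st[i,4]>8])
E
```

```text
[ 644.2106698  -148.72939454  134.9908928 ] 62.040083673876744 0.9942819241461827
([295.1, 220.8], 136, [622.7, -153.8])
([321.9, 219.9], 135, [631.0, -136.6])
([341.0, 237.3], 129, [649.2, -130.3])
([277.7, 239.4], 130, [629.0, -171.9])
([309.8, 250.5], 125, [647.6, -155.3])
([341.5, 261.6], 119, [666.4, -138.6])
([279.5, 263.6], 117, [646.2, -180.2])
([323.6, 278.8], 113, [672.6, -156.8])
([298.4, 279.6], 113, [664.3, -174.0])
square tray mean 68.92834695160276
[([420.8, 273.4], 1229)]
```

Request:
play_rows:
  motion:
    - {"delta_pos":[0.0057,-0.011,0],"turn":[0,0,0],"claw":85}
    - {"delta_pos":[0.0057,-0.011,-0.03],"turn":[0,0,0],"claw":85}
    - {"delta_pos":[0.0057,-0.011,-0.08],"turn":[0,0,0],"claw":85}
    - {"delta_pos":[0.0057,-0.011,-0.09],"turn":[0,0,0],"claw":85}

```text
t: 19.38
position: [646.0, -155.9, 77.8]
ee_rot: [[-0.883, 0.47, -0.004], [0.47, 0.883, 0.001], [0.004, -0.001, -1.0]]
contact_force: [-0.5, 0.2, -1.6]
opening: 0.998
gripper_force: 0.0
```

```bash
python3 - <<'E'
from h import *
a=np.load("w9.npy",allow_pickle=True).item()
cams.grab_frame("wrist");g=grab("wrist");p=arm.state()["position"];print(p,yaw())
W=wells(g,project(g,[647.6,-155.3,32]),140,32,amax=900)
for w in W:print(w)
for q in([298.3,222.8],[336.0,247.1]):
    r=min((tri([a,g],[q,w[0]]) for w in W),key=lambda r:r[1]+.1*abs(r[0][2]-32));print(r)
E
```

```text
[ 646.5289795  -155.66205825   79.82394466] 61.98271826680502
([334.4, 239.1], 236, [630.9, -136.5])
([300.2, 240.3], 233, [622.5, -153.8])
([358.5, 260.7], 220, [649.0, -130.2])
([277.9, 263.6], 220, [628.9, -171.9])
([318.7, 277.5], 211, [647.6, -155.3])
([358.4, 291.0], 199, [666.3, -138.6])
([280.2, 293.6], 202, [646.1, -180.3])
([335.8, 312.1], 187, [672.6, -156.8])
([304.2, 313.2], 188, [664.3, -174.0])
(array([ 630.57993177, -135.9546618 ,   31.58957593]), np.float64(0.7139162680995912))
(array([ 667.67641399, -138.99116626,   29.32345723]), np.float64(0.041078203776836165))
```

Request:
play_rows:
  motion:
    - {"delta_pos":[0.0018,0.0006,-0.04],"turn":[0,0,0],"claw":85}
    - {"delta_pos":[0.0018,0.0006,-0.08],"turn":[0,0,0],"claw":85}
    - {"delta_pos":[0.0018,0.0006,-0.11],"turn":[0,0,0],"claw":85}
    - {"delta_pos":[0.0018,0.0006,-0.123],"turn":[0,0,0],"claw":85}
    - {"delta_pos":[0.0018,0.0006,-0.128],"turn":[0,0,0],"claw":85}
    - {"delta_pos":[0.0018,0.0006,-0.128],"turn":[0,0,0],"claw":85}

```text
t: 19.98
position: [649.8, -155.0, 5.3]
ee_rot: [[-0.883, 0.469, 0.001], [0.469, 0.883, -0.0], [-0.001, 0.0, -1.0]]
contact_force: [0.0, 0.6, 0.4]
opening: 0.995
gripper_force: 0.0
```

Request:
play_rows:
  motion:
    - {"delta_pos":[0,0,0],"turn":[0,0,0],"claw":70}
    - {"delta_pos":[0,0,0],"turn":[0,0,0],"claw":56}
    - {"delta_pos":[0,0,0],"turn":[0,0,0],"claw":56}
    - {"delta_pos":[0,0,0],"turn":[0,0,0],"claw":56}
    - {"delta_pos":[0,0,0],"turn":[0,0,0],"claw":56}
  grip_force: 60

```text
t: 20.4
position: [650.9, -155.1, 6.9]
ee_rot: [[-0.883, 0.469, 0.004], [0.469, 0.883, -0.001], [-0.004, 0.001, -1.0]]
contact_force: [-0.9, -1.0, 6.1]
opening: 0.749
gripper_force: 67.5
```

```bash
python3 - <<'E'
from h import *
s=arm.state();print(s["position"],s["opening"],s["contact_force"],(np.array([527,-405.7,0])-s["position"])/600)
E
```

```text
[ 650.92338376 -155.08510565    6.89877304] 0.7492652143689107 [-0.92681787 -1.0247307   6.06972379] [-0.20653897 -0.41769149 -0.01149796]
```

Request:
play_rows:
  motion:
    - {"delta_pos":[0,0,0.008],"turn":[0,0,0],"claw":56}
    - {"delta_pos":[0,0,0.03],"turn":[0,0,0],"claw":56}
    - {"delta_pos":[0,0,0.08],"turn":[0,0,0],"claw":56}
    - {"delta_pos":[-0.01,-0.02,0.14],"turn":[0,0,0],"claw":56}
    - {"delta_pos":[-0.03,-0.06,0.19],"turn":[0,0,0],"claw":56}
    - {"delta_pos":[-0.06,-0.12,0.2],"turn":[0,0,0],"claw":56}
    - {"delta_pos":[-0.09,-0.18,0.2],"turn":[0,0,0],"claw":56}
    - {"delta_pos":[-0.12,-0.24,0.2],"turn":[0,0,0],"claw":56}

```text
t: 21.07
position: [577.3, -299.8, 126.1]
ee_rot: [[-0.884, 0.467, 0.002], [0.467, 0.884, -0.001], [-0.002, -0.0, -1.0]]
contact_force: [0.2, -0.6, -2.6]
opening: 0.751
gripper_force: 67.4
```

Request:
play_rows:
  motion:
    - {"delta_pos":[-0.03,-0.06,0],"turn":[0,0,0],"claw":56}
    - {"delta_pos":[-0.06,-0.12,0],"turn":[0,0,0],"claw":56}
    - {"delta_pos":[-0.08,-0.17,0],"turn":[0,0,0],"claw":56}
    - {"delta_pos":[-0.082,-0.18,0],"turn":[0,0,0],"claw":56}
    - {"delta_pos":[-0.082,-0.18,0],"turn":[0,0,0],"claw":56}

```text
t: 21.48
position: [527.0, -408.9, 124.3]
ee_rot: [[-0.882, 0.472, -0.0], [0.472, 0.882, 0.0], [0.0, -0.0, -1.0]]
contact_force: [-0.2, 0.9, -2.3]
opening: 0.75
gripper_force: 67.3
```

```bash
python3 - <<'E'
from h import *
cams.grab_frame("wrist");g=grab("wrist");s=arm.state();p=s["position"];print(p,yaw(),s["opening"])
cv2.imwrite("pics/w12.png",g["im"])
z=p[2]-6+32
for w in wells(g,project(g,[p[0],p[1],z]),130,z,amax=1500):print(w)
im=g["im"];hsv=cv2.cvtColor(im,cv2.COLOR_BGR2HSV);m=cv2.inRange(hsv,(0,0,40),(179,60,88))
c=project(g,[527,-405.7,4]);print(c)
pts=[]
for r in range(int(c[1])-60,int(c[1])+15,4):
    x=np.flatnonzero(m[r,int(c[0])-75:int(c[0])+75])+int(c[0])-75
    if len(x)>15: pts+=[[x.min()-.5,r],[x.max()+.5,r]]
P=plane(g,np.array(pts,float),4)[:,:2];print(P.round().tolist())
A=np.c_[2*P,np.ones(len(P))];q=np.linalg.lstsq(A,(P**2).sum(1),rcond=None)[0];print("circle",q[:2],np.sqrt(q[2]+q[:2]@q[:2]))
E
```

```text
[ 528.26841196 -406.2838597   124.27321857] 62.0298263217358 0.7523290826830824
([339.7, 289.3], 591, [508.2, -387.5])
([287.2, 290.9], 560, [499.8, -404.8])
([375.7, 320.1], 561, [526.1, -381.4])
([259.7, 319.8], 116, [505.4, -419.8])
([315.6, 343.7], 479, [524.6, -406.2])
([374.5, 362.3], 481, [543.2, -389.8])
([255.4, 367.7], 270, [523.3, -432.6])
([340.9, 391.0], 438, [549.4, -407.8])
([294.4, 393.2], 310, [541.5, -425.0])
[317.45223816 233.80552207]
[[487.0, -400.0], [500.0, -376.0], [487.0, -407.0], [506.0, -371.0], [487.0, -412.0], [511.0, -368.0], [488.0, -417.0], [515.0, -367.0], [490.0, -421.0], [519.0, -366.0], [491.0, -424.0], [522.0, -366.0], [493.0, -428.0], [526.0, -365.0], [495.0, -431.0], [530.0, -365.0], [497.0, -433.0], [533.0, -366.0], [499.0, -435.0], [536.0, -366.0], [502.0, -437.0], [540.0, -367.0], [505.0, -439.0], [543.0, -368.0], [508.0, -440.0], [545.0, -370.0], [511.0, -441.0], [548.0, -371.0], [514.0, -443.0], [551.0, -372.0], [517.0, -444.0], [554.0, -375.0]]
circle [ 526.69152322 -405.19167924] 40.27518267010312
```

Request:
play_rows:
  motion:
    - {"delta_pos":[0.0037,0.0013,-0.04],"turn":[0,0,0],"claw":56}
    - {"delta_pos":[0.0037,0.0013,-0.09],"turn":[0,0,0],"claw":56}
    - {"delta_pos":[0.0037,0.0013,-0.13],"turn":[0,0,0],"claw":56}
    - {"delta_pos":[0.0037,0.0013,-0.16],"turn":[0,0,0],"claw":56}
    - {"delta_pos":[0.0037,0.0013,-0.172],"turn":[0,0,0],"claw":56}
    - {"delta_pos":[0.0037,0.0013,-0.178],"turn":[0,0,0],"claw":56}
    - {"delta_pos":[0.0037,0.0013,-0.181],"turn":[0,0,0],"claw":56}
    - {"delta_pos":[0.0037,0.0013,-0.181],"turn":[0,0,0],"claw":56}

```text
t: 22.25
position: [531.5, -405.7, 16.9]
ee_rot: [[-0.884, 0.468, 0.001], [0.468, 0.884, -0.001], [-0.001, -0.0, -1.0]]
contact_force: [0.1, -0.6, -2.8]
opening: 0.749
gripper_force: 67.3
```

Request:
play_rows:
  motion:
    - {"delta_pos":[0,0,-0.001],"turn":[0,0,0],"claw":56}
    - {"delta_pos":[0,0,-0.002],"turn":[0,0,0],"claw":56}
    - {"delta_pos":[0,0,-0.003],"turn":[0,0,0],"claw":56}
    - {"delta_pos":[0,0,-0.003],"turn":[0,0,0],"claw":56}

```text
t: 22.58
position: [530.7, -406.2, 14.6]
ee_rot: [[-0.883, 0.469, 0.001], [0.469, 0.883, -0.0], [-0.001, -0.0, -1.0]]
contact_force: [0.0, 0.2, -2.7]
opening: 0.748
gripper_force: 67.3
```

Request:
play_rows:
  motion:
    - {"delta_pos":[0,0,-0.001],"turn":[0,0,0],"claw":56}
    - {"delta_pos":[0,0,-0.002],"turn":[0,0,0],"claw":56}
    - {"delta_pos":[0,0,-0.003],"turn":[0,0,0],"claw":56}
    - {"delta_pos":[0,0,-0.004],"turn":[0,0,0],"claw":56}
    - {"delta_pos":[0,0,-0.004],"turn":[0,0,0],"claw":56}

```text
t: 23.0
position: [530.4, -405.9, 11.4]
ee_rot: [[-0.883, 0.469, -0.0], [0.469, 0.883, 0.0], [0.0, 0.0, -1.0]]
contact_force: [-0.4, -0.7, -3.3]
opening: 0.752
gripper_force: 67.3
```

Request:
play_rows:
  motion:
    - {"delta_pos":[0,0,-0.001],"turn":[0,0,0],"claw":56}
    - {"delta_pos":[0,0,-0.002],"turn":[0,0,0],"claw":56}
    - {"delta_pos":[0,0,-0.002],"turn":[0,0,0],"claw":56}

```text
t: 23.25
position: [530.5, -406.0, 10.9]
ee_rot: [[-0.883, 0.469, 0.0], [0.469, 0.883, -0.0], [-0.0, -0.0, -1.0]]
contact_force: [-1.9, 1.0, 1.2]
opening: 0.751
gripper_force: 68.0
```

Request:
play_rows:
  motion:
    - {"delta_pos":[0,0,-0.0005],"turn":[0,0,0],"claw":70}
    - {"delta_pos":[0,0,0],"turn":[0,0,0],"claw":78}
    - {"delta_pos":[0,0,0.001],"turn":[0,0,0],"claw":85}
    - {"delta_pos":[0,0,0.001],"turn":[0,0,0],"claw":85}
    - {"delta_pos":[0,0,0.001],"turn":[0,0,0],"claw":85}
    - {"delta_pos":[0,0,0.05],"turn":[0,0,0],"claw":85}
    - {"delta_pos":[0,0,0.11],"turn":[0,0,0],"claw":85}
    - {"delta_pos":[0,0,0.17],"turn":[0,0,0],"claw":85}

```text
t: 23.92
position: [529.8, -405.4, 112.6]
ee_rot: [[-0.883, 0.469, -0.002], [0.469, 0.883, 0.002], [0.003, 0.0, -1.0]]
contact_force: [0.5, -1.0, 0.5]
opening: 0.995
gripper_force: 0.0
```

Request:
play_rows:
  motion:
    - {"delta_pos":[-0.043,0.34,0.03],"turn":[0,0,-0.119],"claw":85}
    - {"delta_pos":[-0.043,0.34,0.03],"turn":[0,0,-0.119],"claw":85}
    - {"delta_pos":[-0.043,0.34,0.03],"turn":[0,0,-0.119],"claw":85}
    - {"delta_pos":[-0.043,0.34,0.03],"turn":[0,0,-0.119],"claw":85}
    - {"delta_pos":[-0.043,0.34,0.03],"turn":[0,0,-0.119],"claw":85}
    - {"delta_pos":[-0.043,0.34,0.03],"turn":[0,0,-0.119],"claw":85}

```text
t: 24.42
position: [503.7, -196.5, 131.7]
ee_rot: [[-0.789, 0.614, 0.0], [0.614, 0.789, 0.002], [0.001, 0.002, -1.0]]
contact_force: [1.2, -0.5, 0.3]
opening: 0.993
gripper_force: 0.0
```

Request:
play_rows:
  motion:
    - {"delta_pos":[-0.043,0.34,0],"turn":[0,0,0],"claw":85}
    - {"delta_pos":[-0.043,0.34,0],"turn":[0,0,0],"claw":85}
    - {"delta_pos":[-0.043,0.34,0],"turn":[0,0,0],"claw":85}
    - {"delta_pos":[-0.043,0.34,0],"turn":[0,0,0],"claw":85}
    - {"delta_pos":[-0.043,0.34,0],"turn":[0,0,0],"claw":85}
    - {"delta_pos":[-0.043,0.34,0],"turn":[0,0,0],"claw":85}

```text
t: 24.92
position: [478.0, 7.3, 130.8]
ee_rot: [[-0.79, 0.613, 0.0], [0.613, 0.79, 0.002], [0.001, 0.002, -1.0]]
contact_force: [0.5, 0.3, -0.3]
opening: 0.997
gripper_force: 0.0
```

```bash
python3 - <<'E'
from h import *
cams.grab_frame("wrist");g=grab("wrist");s=arm.state();p=s["position"];print(p,yaw())
W=wells(g,project(g,[478.3,5.7,32]),110,32,amax=400,amin=40)
P=np.array([w[2] for w in W],np.float32);print(len(W),P.mean(0),cv2.minAreaRect(P))
E
```

```text
[478.98593145   3.34504316 130.73168399] 52.02319008227069
25 [479.80402   4.356  ] ((485.9861755371094, -0.26538848876953125), (42.29278564453125, 95.25827026367188), 51.757118225097656)
```

Request:
play_rows:
  motion:
    - {"delta_pos":[-0.001,0.004,-0.04],"turn":[0,0,0],"claw":85}
    - {"delta_pos":[-0.001,0.004,-0.09],"turn":[0,0,0],"claw":85}
    - {"delta_pos":[-0.001,0.004,-0.14],"turn":[0,0,0],"claw":85}
    - {"delta_pos":[-0.001,0.004,-0.18],"turn":[0,0,0],"claw":85}
    - {"delta_pos":[-0.001,0.004,-0.205],"turn":[0,0,0],"claw":85}
    - {"delta_pos":[-0.001,0.004,-0.212],"turn":[0,0,0],"claw":85}
    - {"delta_pos":[-0.001,0.004,-0.212],"turn":[0,0,0],"claw":85}
    - {"delta_pos":[-0.001,0.004,-0.212],"turn":[0,0,0],"claw":85}

```text
t: 25.68
position: [479.0, 3.6, 3.9]
ee_rot: [[-0.785, 0.619, 0.001], [0.619, 0.785, -0.0], [-0.001, 0.0, -1.0]]
contact_force: [-0.1, -0.9, 0.6]
opening: 0.997
gripper_force: 0.0
```

Request:
play_rows:
  motion:
    - {"delta_pos":[0,0,0],"turn":[0,0,0],"claw":70}
    - {"delta_pos":[0,0,0],"turn":[0,0,0],"claw":54}
    - {"delta_pos":[0,0,0],"turn":[0,0,0],"claw":54}
    - {"delta_pos":[0,0,0],"turn":[0,0,0],"claw":54}
    - {"delta_pos":[0,0,0],"turn":[0,0,0],"claw":54}
  grip_force: 80

```text
t: 26.1
position: [480.0, 4.4, 5.2]
ee_rot: [[-0.786, 0.618, 0.004], [0.618, 0.786, -0.0], [-0.003, 0.002, -1.0]]
contact_force: [0.3, -1.3, 5.8]
opening: 0.731
gripper_force: 89.0
```

```bash
python3 - <<'E'
from h import *
s=arm.state();print(s["position"],s["opening"],s["contact_force"],yaw(),(np.array([415.8,236.8,0])-s["position"])/600)
E
```

```text
[479.99135137   4.3536397    5.19689501] 0.7313928800710153 [ 0.32527587 -1.25777531  5.82471853] 51.81767495725773 [-0.10698559  0.3874106  -0.00866149]
```

Request:
play_rows:
  motion:
    - {"delta_pos":[0,0,0.008],"turn":[0,0,0],"claw":54}
    - {"delta_pos":[0,0,0.03],"turn":[0,0,0],"claw":54}
    - {"delta_pos":[0,0,0.08],"turn":[0,0,0],"claw":54}
    - {"delta_pos":[0,0,0.14],"turn":[0,0,0],"claw":54}
    - {"delta_pos":[-0.01,0.03,0.19],"turn":[0,0,0.02],"claw":54}
    - {"delta_pos":[-0.03,0.08,0.21],"turn":[0,0,0.05],"claw":54}
    - {"delta_pos":[-0.05,0.14,0.21],"turn":[0,0,0.079],"claw":54}
    - {"delta_pos":[-0.07,0.2,0.21],"turn":[0,0,0.079],"claw":54}

```text
t: 26.77
position: [436.3, 125.4, 130.9]
ee_rot: [[-0.854, 0.521, 0.002], [0.521, 0.854, 0.001], [-0.002, 0.002, -1.0]]
contact_force: [0.6, 0.2, -5.5]
opening: 0.729
gripper_force: 89.5
```

Request:
play_rows:
  motion:
    - {"delta_pos":[-0.015,0.06,0],"turn":[0,0,0],"claw":54}
    - {"delta_pos":[-0.025,0.12,0],"turn":[0,0,0],"claw":54}
    - {"delta_pos":[-0.034,0.17,0],"turn":[0,0,0],"claw":54}
    - {"delta_pos":[-0.034,0.185,0],"turn":[0,0,0],"claw":54}
    - {"delta_pos":[-0.034,0.185,0],"turn":[0,0,0],"claw":54}

```text
t: 27.18
position: [415.3, 237.5, 129.3]
ee_rot: [[-0.856, 0.517, -0.0], [0.517, 0.856, 0.0], [0.0, -0.0, -1.0]]
contact_force: [-0.2, -0.3, -4.1]
opening: 0.734
gripper_force: 89.5
```

```bash
python3 - <<'E'
from h import *
cams.grab_frame("wrist");g=grab("wrist");s=arm.state();p=s["position"];print(p,yaw(),s["opening"])
np.save("w13.npy",g,allow_pickle=True)
z=p[2]-5+32
W=wells(g,project(g,[p[0],p[1],z]),120,z,amax=900,amin=60)
P=np.array([w[2] for w in W],np.float32);print(len(W),P.mean(0),cv2.minAreaRect(P))
im=g["im"];hsv=cv2.cvtColor(im,cv2.COLOR_BGR2HSV);m=cv2.inRange(hsv,(0,0,40),(179,60,88))
c=project(g,[415.8,236.8,4]);print(c)
for r in range(int(c[1])-90,int(c[1])+30,8):
    x=np.flatnonzero(m[r,int(c[0])-110:int(c[0])+110])+int(c[0])-110
    if len(x)>10: print(r,x.min(),x.max(),len(x),plane(g,[[x.min()-.5,r],[x.max()+.5,r]],4)[:,:2].round(1).tolist())
v=hsv[int(c[1])-90:int(c[1])-10,int(c[0]),2];print(int(c[1])-90,v.tolist())
E
```

```text
[415.56042351 235.15589624 129.11537799] 58.67300743383679 0.7305004786995001
20 [406.51    240.80002] ((406.44573974609375, 240.63589477539062), (42.474884033203125, 60.21369934082031), 58.79146194458008)
[317.41936886 233.40594317]
159 261 369 109 [[344.6, 230.6], [386.4, 299.6]]
167 262 369 108 [[349.8, 228.0], [391.5, 296.8]]
175 262 368 107 [[354.7, 224.7], [396.4, 293.3]]
183 262 368 107 [[359.7, 221.3], [401.6, 290.5]]
191 263 367 105 [[365.1, 218.5], [406.6, 286.9]]
199 263 367 105 [[370.3, 215.1], [412.0, 284.0]]
247 245 386 81 [[395.2, 180.8], [454.4, 278.3]]
255 242 389 106 [[399.6, 174.7], [461.7, 277.2]]
143 [132, 132, 135, 132, 133, 134, 132, 132, 139, 152, 158, 158, 157, 153, 140, 111, 79, 67, 68, 67, 64, 65, 68, 70, 76, 81, 80, 83, 81, 82, 81, 83, 78, 83, 80, 82, 80, 80, 83, 81, 80, 80, 79, 81, 83, 81, 83, 79, 81, 83, 80, 83, 80, 83, 82, 79, 81, 84, 90, 100, 110, 108, 109, 106, 108, 110, 108, 109, 107, 111, 109, 109, 108, 110, 112, 111, 117, 122, 134, 142]
```

Request:
play_rows:
  motion:
    - {"delta_pos":[0.003,-0.001,-0.04],"turn":[0,0,0],"claw":54}
    - {"delta_pos":[0.003,-0.001,-0.09],"turn":[0,0,0],"claw":54}
    - {"delta_pos":[0.003,-0.001,-0.14],"turn":[0,0,0],"claw":54}
    - {"delta_pos":[0.003,-0.001,-0.17],"turn":[0,0,0],"claw":54}
    - {"delta_pos":[0.003,-0.001,-0.182],"turn":[0,0,0],"claw":54}
    - {"delta_pos":[0.003,-0.001,-0.188],"turn":[0,0,0],"claw":54}
    - {"delta_pos":[0.003,-0.001,-0.191],"turn":[0,0,0],"claw":54}
    - {"delta_pos":[0.003,-0.001,-0.191],"turn":[0,0,0],"claw":54}

```text
t: 27.95
position: [418.6, 234.8, 15.6]
ee_rot: [[-0.853, 0.522, 0.001], [0.522, 0.853, 0.001], [-0.001, 0.001, -1.0]]
contact_force: [-0.4, 0.2, -4.0]
opening: 0.735
gripper_force: 89.3
```

Request:
play_rows:
  motion:
    - {"delta_pos":[0,0,-0.001],"turn":[0,0,0],"claw":54}
    - {"delta_pos":[0,0,-0.002],"turn":[0,0,0],"claw":54}
    - {"delta_pos":[0,0,-0.003],"turn":[0,0,0],"claw":54}
    - {"delta_pos":[0,0,-0.003],"turn":[0,0,0],"claw":54}

```text
t: 28.28
position: [418.0, 235.0, 13.3]
ee_rot: [[-0.854, 0.521, 0.001], [0.521, 0.854, 0.0], [-0.0, 0.001, -1.0]]
contact_force: [0.6, -0.0, -5.0]
opening: 0.732
gripper_force: 89.3
```

Request:
play_rows:
  motion:
    - {"delta_pos":[0,0,-0.001],"turn":[0,0,0],"claw":54}
    - {"delta_pos":[0,0,-0.002],"turn":[0,0,0],"claw":54}
    - {"delta_pos":[0,0,-0.003],"turn":[0,0,0],"claw":54}
    - {"delta_pos":[0,0,-0.004],"turn":[0,0,0],"claw":54}
    - {"delta_pos":[0,0,-0.004],"turn":[0,0,0],"claw":54}

```text
t: 28.7
position: [417.6, 234.8, 10.3]
ee_rot: [[-0.854, 0.521, -0.0], [0.521, 0.854, -0.0], [0.0, -0.0, -1.0]]
contact_force: [-0.6, 0.2, -4.3]
opening: 0.732
gripper_force: 89.3
```

Request:
play_rows:
  motion:
    - {"delta_pos":[0,0,-0.001],"turn":[0,0,0],"claw":54}
    - {"delta_pos":[0,0,-0.0025],"turn":[0,0,0],"claw":54}
    - {"delta_pos":[0,0,-0.0025],"turn":[0,0,0],"claw":54}

```text
t: 28.95
position: [417.8, 234.9, 9.3]
ee_rot: [[-0.854, 0.521, 0.0], [0.521, 0.854, 0.0], [-0.0, 0.0, -1.0]]
contact_force: [-1.5, -0.3, 0.7]
opening: 0.732
gripper_force: 89.9
```

Contact. Release it and retreat.

Request:
play_rows:
  motion:
    - {"delta_pos":[0,0,-0.0005],"turn":[0,0,0],"claw":68}
    - {"delta_pos":[0,0,0],"turn":[0,0,0],"claw":78}
    - {"delta_pos":[0,0,0.001],"turn":[0,0,0],"claw":85}
    - {"delta_pos":[0,0,0.001],"turn":[0,0,0],"claw":85}
    - {"delta_pos":[0,0,0.001],"turn":[0,0,0],"claw":85}
    - {"delta_pos":[0,0,0.06],"turn":[0,0,0],"claw":85}
    - {"delta_pos":[0,0,0.12],"turn":[0,0,0],"claw":85}
    - {"delta_pos":[0,0,0.19],"turn":[0,0,0],"claw":85}

```text
t: 29.62
position: [416.6, 234.1, 122.6]
ee_rot: [[-0.854, 0.521, -0.003], [0.521, 0.854, -0.002], [0.002, -0.003, -1.0]]
contact_force: [0.4, 0.8, 0.6]
opening: 0.992
gripper_force: 0.0
```

Request:
play_rows:
  motion:
    - {"delta_pos":[-0.3,0.2,0.15],"turn":[0,0,0],"claw":85}
    - {"delta_pos":[-0.3,0.2,0.15],"turn":[0,0,0],"claw":85}
    - {"delta_pos":[-0.3,0.2,0.15],"turn":[0,0,0],"claw":85}
    - {"delta_pos":[-0.3,0.2,0.15],"turn":[0,0,0],"claw":85}
    - {"delta_pos":[-0.3,0.2,0.15],"turn":[0,0,0],"claw":85}
    - {"delta_pos":[-0.3,0.2,0.15],"turn":[0,0,0],"claw":85}

```text
t: 30.12
position: [235.5, 356.3, 214.6]
ee_rot: [[-0.854, 0.519, 0.001], [0.519, 0.854, 0.002], [0.001, 0.002, -1.0]]
contact_force: [0.4, -0.0, -0.8]
opening: 0.992
gripper_force: 0.0
```

```bash
python3 - <<'E'
from h import *
cams.grab_frame("top");a=grab("top")["im"][160:345,130:510];b=grab("side")["im"][170:410,180:490]
a=cv2.resize(a,None,fx=2,fy=2,interpolation=cv2.INTER_CUBIC)[:290*2];b=cv2.resize(b,(295,228),interpolation=cv2.INTER_AREA) if 0 else b
o=np.zeros((370+225,780,3),np.uint8);o[:370,:760]=a;o[370:595,:290]=cv2.resize(b,(290,225));cv2.imwrite("pics/fin.png",o)
E
```

```text
(no output)
```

View pics/fin.png

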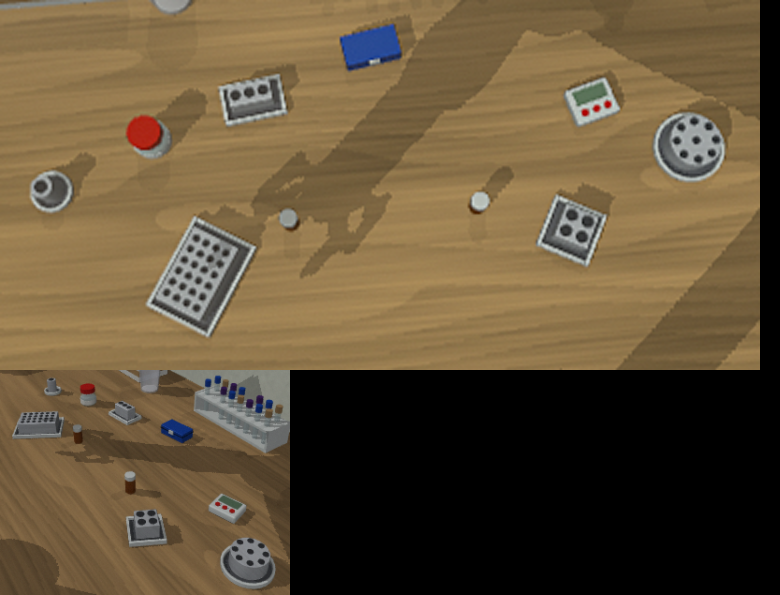

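Both views show all five blocks upright inside their own trays, and each touched down at the TCP height expected for its tray's floor. Handing in.

```bash
python3 -c "
from plant import arm
print(arm.close_job())"
```

```text
the job is handed in; nothing more can be done
None
```

All five blocks are in their own trays, upright and set down gently, and the job was handed in after about 30 s of robot time; the hand-in gave no verdict back.

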